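# Put the goldsmith's forming blocks back in their bases

### The job

Put the three steel forming blocks back, right way up, into the wooden bases whose recesses match their outlines (disc in the round one, doming block in the square one, grooved block in the oblong one), each lying flat on the floor of its recess. Once the doming block is home, set the steel ball in the cup on its top and leave everything at rest; do not disturb the hammer, the jar or the tin.

Things in the scene. Friction and masses are not known exactly. Their poses are not given: they have to be found in the camera images.
- round_block: Loose plain steel disc (bench block), 56 mm in diameter, 26 mm high, about 0.5 kg. Origin at the centre of its underside, z up.
- doming_block: Loose steel doming block, 44 x 44 mm and 44 mm high, about 0.5 kg, with one round cup 25 mm wide and 10 mm deep in the middle of its top face (dark discs on the sides are shallow marks only). Origin at the centre of its underside, x and y square to its sides, z up through the cup.
- swage_block: Loose oblong steel swage block, 66 mm long (its x), 36 mm wide (its y), 28 mm high, about 0.45 kg; three grooves 8 mm deep run across its top along y, the sides are solid up to 20 mm. Origin at the centre of its underside, z up.
- ball: Loose steel ball, 30 mm in diameter, about 0.11 kg. Origin at its centre (its axes mean nothing). At the start it rests in the mouth of a fixed wooden ring stand 36 mm wide and 20 mm high, its centre about 29.5 mm above the bench. At rest in the doming block's cup its centre is about 51.5 mm above the block's underside; it rolls away if let go on a flat surface.
- base_round: Fixed pale wooden base, 100 x 100 mm outside, 12 mm high, with a recess (round, 72 mm wide) 6 mm deep in its middle, its floor lined black. Origin at the centre of its underside; the recess floor is 6 mm above it; z up.
- base_square: Fixed pale wooden base, 88 x 88 mm outside, 12 mm high, with a recess (square, 60 x 60 mm) 6 mm deep in its middle, its floor lined black. Origin at the centre of its underside; the recess floor is 6 mm above it; x and y square to the recess, z up.
- base_oblong: Fixed pale wooden base, 108 (its x) x 78 mm (its y) outside, 12 mm high, with a recess (oblong, 82 (x) x 52 mm (y)) 6 mm deep in its middle, its floor lined black. Origin at the centre of its underside; the recess floor is 6 mm above it; z up.
- hammer: Bystander: bench hammer lying loose on its side near the right edge of the work, 240 mm long, along x, its wooden handle towards the robot. Origin on its underside, near the middle of its length.
- jar: Bystander: loose amber glass jar with a dark lid, 56 mm wide, 65 mm high, at the left. Origin at the centre of its underside.
- tin: Bystander: low loose brass tin with a steel lid, 64 mm wide, 28 mm high, beyond the bases. Origin at the centre of its underside.
Not all that is in view belongs to the job. What is shaped like the doming_block but green or red is not meant.

How it is judged:
On the way, in this order (a step that is already met when the one before it is completed fails the run):
1. the doming block lies in the square recess, let go, before the ball is put in its cup (horizontal distance between doming_block and base_square below 0.0125 m and z of doming_block in the frame of base_square between 0.003 and 0.009 m and angle between doming_block's own z axis and vertical below 0.1 rad and linear speed of doming_block below 0.02 m/s and contact force between the fingers and doming_block below 0.1 N), for 0.2 s.
2. the ball rests in the doming block's cup, in its base (horizontal distance between ball and doming_block below 0.006 m and z of ball in the frame of doming_block between 0.046 and 0.056 m and linear speed of ball below 0.02 m/s and contact force between the fingers and ball below 0.1 N and horizontal distance between doming_block and base_square below 0.0125 m and z of doming_block in the frame of base_square between 0.003 and 0.009 m and angle between doming_block's own z axis and vertical below 0.1 rad), for 0.2 s.
At the end, for the whole second after the job is handed in: Each block within 12.5 mm of its base's centre, flat on the recess floor (underside 3 to 9 mm above the base's, tilt under 0.1 rad); ball in the cup (within 6 mm of its axis, centre 46 to 56 mm above the block's underside); all four let go and slower than 0.02 m/s (all of step 2 and horizontal distance between round_block and base_round below 0.0125 m and z of round_block in the frame of base_round between 0.003 and 0.009 m and angle between each of round_block, swage_block's own z axis and vertical below 0.1 rad and linear speed of each of round_block, doming_block, swage_block below 0.02 m/s and contact force between the fingers and round_block below 0.1 N and contact force between the fingers and doming_block below 0.1 N and horizontal distance between swage_block and base_oblong below 0.0125 m and z of swage_block in the frame of base_oblong between 0.003 and 0.009 m and contact force between the fingers and swage_block below 0.1 N); the robot touches nothing.
It fails at once if the hammer is pushed more than 30 mm (distance of hammer from where it was at the start of the episode above 0.03 m).
It fails at once if the jar is pushed more than 30 mm or knocked over (distance of jar from where it was at the start of the episode above 0.03 m or angle between jar's own z axis and vertical above 0.5 rad).
It fails at once if the tin is pushed more than 30 mm or knocked over (distance of tin from where it was at the start of the episode above 0.03 m or angle between tin's own z axis and vertical above 0.5 rad).
It also fails if it takes over 109 s, if anything falls off the work surface, if the arm or the gripper's body presses on something with over 40 N, if the wrist force passes 120 N, or if a joint passes its speed limit or range.

### The arm

A 7-joint arm with a two-finger parallel gripper is mounted at the origin on the work surface. World frame = base frame: x ahead of the robot, y to its left, z up, the work surface at z = 0. Lengths are in m, angles in rad, forces in N, time in s.
With the tool pointing down it reaches from about 0.425 to 0.925 m from the base axis. Payload 6.8 kg.
Tool frame: the origin (TCP) lies on the centre line of the jaws, within the pads' length; the fingertips stand 19 mm ahead of it and the grasp point (between the pads) is the TCP; z points along the fingers, y is the line along which they close (so a half turn about z gives the same grasp; the last joint's range is limited). The gripper opens to 85 mm and grips with 20 to 120 N. Pads are 22 mm wide; open, the fingers measure 114 mm over their backs; the gripper's body (76 mm by 85 mm) begins 54 mm behind the grasp point. The pads swing forward as they close: fully open they stand 13 mm farther back than shut.
Start: joints at [1.065, 0.477, 0.022, 1.555, -0.011, 1.109, -0.083], TCP at [0.261, -0.622, 0.25] pointing down, gripper open.
Joint ranges: [-2.96, 2.96], [-0.34, 2.1], [-1.41, 1.46], [0.24, 2.44], [-1.37, 4.51], [0.17, 1.92], [-2.96, 2.96]. Speed limits (rad/s): [2.39, 2.39, 3.14, 3.14, 3.14, 3.14, 3.14].

### API

Orientations are given as a rotation vector (axis times angle).
In Python, from bench import r gives the robot as it stands. The module is installed in compiled form; this text tells all that it offers.
- The arm moves only by the tool arm_command, never from a script. Its argument "rows" is a list of rows, each an object of numbers: "fingers": the opening, from -1 (shut) to 1 (fully open); "x", "y", "z": the shift along the tool's x, y, z in m; "ax", "ay", "az": the turn, a rotation vector about the tool's x, y, z in degrees. In form: [{"fingers": .., "x": .., "y": .., "z": .., "ax": .., "ay": .., "az": ..}, ...]. A call has 1 to 10 rows; each row shifts and turns the commanded pose from where the row before left it, along the tool's axes as they then stand; what a row does not reach is not made up. A row lasts 1/12 s, in which the tool goes at most 41.7 mm and 7.16 degrees, less where a joint would pass 70% of its speed; a pose out of reach is approached as far as the arm can. A call is refused whole if a number of a shift passes 0.0417 or a number of a turn 7.16, either way. A call with a gripper value outside its range is refused whole. The fingers move at their own pace and stop on an object; "grip_force" is the grip in N (left out, the last holds). Time passes only in rows, so rows that do not move let the fingers close. It gives the time, the measured TCP pose, the force, the opening and the grip force at its end, in the units of the state.
- r.get_obs(): the state, without advancing time (a new reading comes with each control period).
- r.grab_frame(name): name is "side" or "top" or "wrist"; returns a dict with "frame" (420x560x3 uint8, red, green, blue), "depth" (420x560 float32, m along the optical axis (not along the pixel's ray), 0 where there is no reading), "K" (3x3 intrinsics, pixels), "world_from_camera" (4x4, takes a point from camera to world coordinates). Camera axes: x right, y down, z forward; pixel columns grow to the right and rows downward; lengths in m; the calibration is good to about 2 mm. A picture is of the moment at which its call begins.
- r.hand_in(): hands the job in; it is judged then, once.
The state is a dict: "clock": time; "joints": joint angles; "qvel": joint speeds; "tau": joint torques, N m; "tcp_pos": TCP position; "orientation": TCP orientation; "contact_force": force on the tool from outside, world axes, zero at the start; "moment": the same for the moment, N m; "grip_width": finger opening in m; "gripper_force": force on a finger pad.
Only numpy, scipy, OpenCV 4.12 (cv2) and the standard library are available. Lean on these libraries where they do the work, as an engineer would, in place of code of your own. Each camera call takes 0.05 s, during which the arm holds its last target. There are 200 camera calls.

## Working session

There is one attempt and no reset: what is moved stays moved. The work goes in short steps, Python scripts to look and compute and a tool call to move; the robot and the scene stay as the last step left them, time stands still between calls to the robot, and variables do not carry over. Pictures are saved under pics/ and viewed, at most 14 in all, crops included, and the job is handed in when it is done.

Besides the shell and the picture viewer there is one more tool, called after "Call:" as name(argument=value, ...), one argument or row to a line, values as JSON. arm_command: Moves the arm, as the interface text tells. Its arguments: {"type":"object","properties":{"rows":{"type":"array"},"grip_force":{"type":"number"}},"required":["rows"]}

```bash
mkdir -p pics
cat > h.py <<'E'
import numpy as np, cv2
from bench import r
def grab(n):
    g=r.grab_frame(n); np.savez(f'{n}.npz',**g); return g
def world(g):
    d=g['depth'];K=g['K'];T=g['world_from_camera']
    v,u=np.indices(d.shape)
    p=np.stack([(u-K[0,2])/K[0,0]*d,(v-K[1,2])/K[1,1]*d,d],-1)
    return p@T[:3,:3].T+T[:3,3]
def save(g,name): cv2.imwrite('pics/'+name,g['frame'][...,::-1])
E
python3 - <<'E'
from h import *
o=r.get_obs();print({k:np.round(v,3) for k,v in o.items()})
for n in('top','side'):
    g=grab(n);save(g,n+'1.png');print(np.round(g['K'],1),np.round(g['world_from_camera'],3))
E
```

```text
{'clock': np.float64(0.0), 'joints': array([ 1.065,  0.478,  0.022,  1.556, -0.011,  1.109, -0.083]), 'qvel': array([ 0.001, -0.   , -0.   ,  0.001, -0.001, -0.002, -0.002]), 'tau': array([-0.0000e+00, -5.9645e+01,  1.6080e+00, -2.8120e+01,  1.3000e-02,
        9.0000e-03,  0.0000e+00]), 'tcp_pos': array([ 0.261, -0.622,  0.249]), 'orientation': array([-3.078e+00, -6.210e-01,  1.000e-03]), 'contact_force': array([-1.293,  0.868, -0.345]), 'moment': array([0.004, 0.015, 0.07 ]), 'gripper_force': np.float64(0.0), 'grip_width': np.float64(0.085)}
[[546.1   0.  284.2]
 [  0.  546.1 206.2]
 [  0.    0.    1. ]] [[-0.007 -0.98   0.197  0.272]
 [-1.     0.009  0.007  0.005]
 [-0.008 -0.197 -0.98   1.5  ]
 [ 0.     0.     0.     1.   ]]
[[515.3   0.  277.6]
 [  0.  515.3 211.6]
 [  0.    0.    1. ]] [[-0.818 -0.348  0.459  0.012]
 [-0.576  0.496 -0.65   0.784]
 [-0.001 -0.796 -0.605  0.795]
 [ 0.     0.     0.     1.   ]]
```

View pics/top1.png

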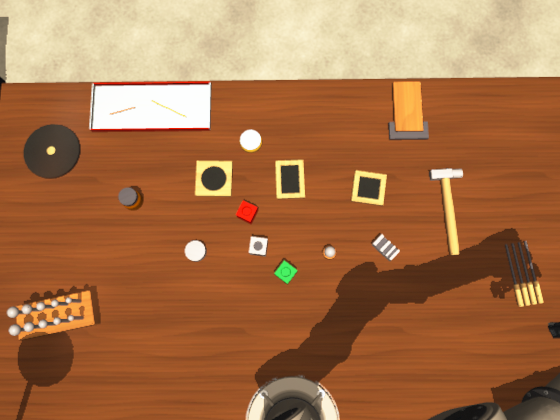

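View pics/side1.png

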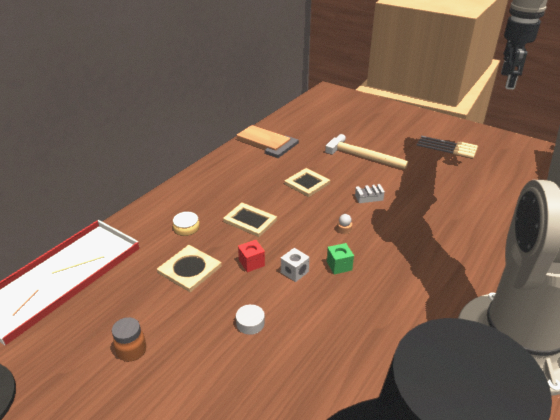

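Top view: bases are round (214,178), oblong (290,179) and square (369,188). The disc is at (195,251), the ball at (330,252), the swage at (386,247), the tin at (250,140), the jar at (130,197) and the hammer at (450,210). There are three doming-shaped blocks: red (247,212), green (286,271) and bare steel (258,245). The steel one fits the description. I'll check it and which way up it sits in an enlarged crop.

Run:
```python
from h import *
t=dict(np.load('top.npz'));s=dict(np.load('side.npz'))
def c(g,u,v,h=20): return cv2.resize(g['frame'][v-h:v+h,u-h:u+h],(380,290) if 0 else (290,290),interpolation=cv2.INTER_CUBIC)
a=np.hstack([c(t,258,245),c(s,295,264)]);b=np.hstack([c(t,386,247),c(s,370,194)])
cv2.imwrite('pics/crop1.png',np.vstack([a,b])[...,::-1])
W=world(t)
def stat(n,u,v,h,zlo,zhi):
    P=W[v-h:v+h,u-h:u+h].reshape(-1,3);P=P[(P[:,2]>zlo)&(P[:,2]<zhi)]
    if len(P)<5: print(n,len(P));return
    rc=cv2.minAreaRect((P[:,:2]*1000).astype(np.float32))
    print(n,len(P),'med z',np.round(np.median(P[:,2]),4),'rect',np.round(rc[0],1),np.round(rc[1],1),round(rc[2],1),'mean',np.round(P.mean(0),4))
for n,u,v in[('table',330,320)]: stat(n,u,v,5,-1,1)
stat('dom',258,245,14,.03,.1);stat('disc',195,251,15,.018,.1);stat('swage',386,247,18,.018,.1);stat('ball',330,252,10,.03,.1)
stat('red',247,212,13,.03,.1);stat('green',286,271,14,.03,.1)
for n,u,v in[('bround',214,178),('bobl',290,179),('bsq',369,188)]: stat(n,u,v,27,.009,.03)
stat('tin',250,140,14,.015,.1);stat('jar',130,197,16,.04,.1);stat('ham',450,210,48,.008,.1)
```

```text
table 99 med z 0.0002 rect [ 262.1 -104.1] [24.9 23.8] 89.6 mean [ 0.2621 -0.1041  0.0004]
dom 280 med z 0.0429 rect [457.7  86.1] [44.4 44.5] 82.5 mean [0.4576 0.086  0.0416]
disc 327 med z 0.0257 rect [448.2 258. ] [52.7 54.6] 0.4 mean [0.4479 0.258  0.0258]
swage 303 med z 0.0248 rect [ 452.8 -259.5] [66.3 38. ] 46.8 mean [ 0.4524 -0.2593  0.0254]
ball 91 med z 0.0407 rect [ 440.4 -107. ] [27.1 26.7] 89.8 mean [ 0.4405 -0.1062  0.0402]
red 282 med z 0.0428 rect [552.5 117.6] [45.4 44.7] 63.7 mean [0.5522 0.1173 0.0416]
green 278 med z 0.0424 rect [387.2  12.4] [43.7 44.2] 52.9 mean [0.3872 0.0123 0.0418]
bround 740 med z 0.0126 rect [651.  211.4] [146.1 125.1] 89.8 mean [0.6536 0.2145 0.0128]
bobl 614 med z 0.0124 rect [653.7   3.7] [131.6 126.7] 84.0 mean [ 0.6494 -0.0024  0.0127]
bsq 601 med z 0.0121 rect [ 632.9 -236.9] [123.4 133.8] 4.3 mean [ 0.6226 -0.223   0.0128]
tin 376 med z 0.0279 rect [759.5 109.5] [60.6 60.3] 86.8 mean [0.7579 0.1087 0.0272]
jar 313 med z 0.0642 rect [591.  436.7] [48.7 50. ] 1.4 mean [0.5899 0.4351 0.0619]
ham 1183 med z 0.0238 rect [ 559.2 -445.4] [267.4 265.8] 89.4 mean [ 0.5714 -0.4391  0.022 ]
```

View pics/crop1.png

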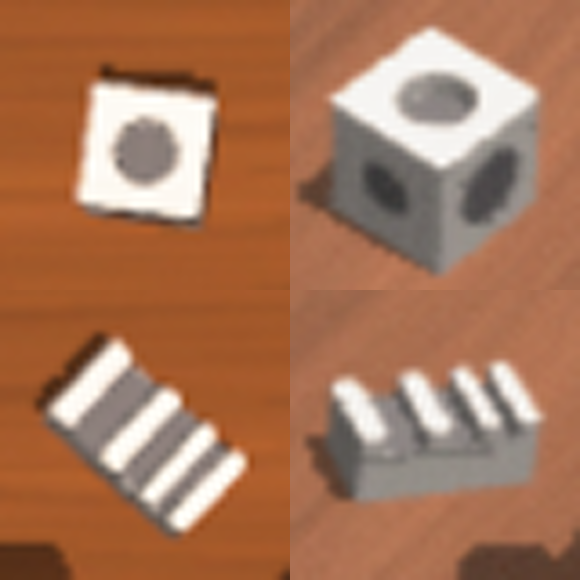

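Both crops show the cup and the grooves facing up: the steel block's cup is a lit hollow, darker only at its rim, and the red and green ones are decoys. Next I'll fit the bases by colour in both views.

Run:
```python
from h import *
t=dict(np.load('top.npz'));s=dict(np.load('side.npz'))
exp={'round':(.652,.213),'obl':(.65,0),'sq':(.625,-.225),'dom':(.4577,.086),'disc':(.448,.258),'swage':(.4525,-.2595),'ball':(.4404,-.1066)}
zlo={'dom':.03,'disc':.018,'swage':.018,'ball':.033}
for nm,g in(('top',t),('side',s)):
    W=world(g);hsv=cv2.cvtColor(g['frame'],cv2.COLOR_RGB2HSV).astype(int)
    for n,e in exp.items():
        near=np.hypot(W[...,0]-e[0],W[...,1]-e[1])<(.085 if n in('round','obl','sq') else .05)
        if n in zlo: m=near&(W[...,2]>zlo[n])
        else:
            m=near&(hsv[...,2]>150)&(hsv[...,0]>17)&(hsv[...,0]<32)&(hsv[...,1]>60)&(W[...,2]>.004)
        m=m.astype(np.uint8)
        k,l,st,_=cv2.connectedComponentsWithStats(m);i=1+st[1:,4].argmax();m=l==i
        P=W[m];rc=cv2.minAreaRect((P[:,:2]*1000).astype(np.float32))
        print(nm,n,m.sum(),'rect',np.round(rc[0],1),np.round(rc[1],1),round(rc[2],1),'z med/max %.4f %.4f'%(np.median(P[:,2]),np.percentile(P[:,2],98)))
        if n in('round','obl','sq'):
            b=near&(hsv[...,2]<60)&(np.hypot(W[...,0]-e[0],W[...,1]-e[1])<.055)
            P=W[b];rc=cv2.minAreaRect((P[:,:2]*1000).astype(np.float32))
            print('    black',b.sum(),np.round(rc[0],1),np.round(rc[1],1),round(rc[2],1),'z %.4f'%np.median(P[:,2]))
```

```text
top round 756 rect [654.2 214.6] [102.2 102.4] 0.3 z med/max 0.0123 0.0191
    black 115 [657.9 215.2] [61.  53.9] 66.2 z 0.0067
top obl 543 rect [ 6.504e+02 -5.000e-01] [112.8  79.9] 2.4 z med/max 0.0124 0.0195
    black 102 [652.   1.] [76.8 42. ] 6.8 z 0.0068
top sq 551 rect [ 624.  -221.9] [89.2 91. ] 81.4 z med/max 0.0121 0.0195
    black 112 [ 625.5 -220.9] [56.3 48.2] 88.5 z 0.0070
top dom 280 rect [457.7  86.1] [44.4 44.5] 82.5 z med/max 0.0429 0.0496
top disc 327 rect [448.2 258. ] [52.7 54.6] 0.4 z med/max 0.0257 0.0324
top swage 303 rect [ 452.8 -259.5] [66.3 38. ] 46.8 z med/max 0.0248 0.0352
top ball 86 rect [ 441.2 -107. ] [27.1 25. ] 89.8 z med/max 0.0408 0.0473
side round 132 rect [647.2 216.7] [ 90.2 102.1] 0.8 z med/max 0.0117 0.0147
    black 0 [0. 0.] [0. 0.] 0.0 z nan
side obl 102 rect [650.3   4.3] [111.4  76.8] 3.2 z med/max 0.0113 0.0145
    black 0 [0. 0.] [0. 0.] 0.0 z nan
side sq 170 rect [ 622.9 -221. ] [93.9 92.2] 80.6 z med/max 0.0116 0.0148
    black 0 [0. 0.] [0. 0.] 0.0 z nan
side dom 408 rect [458.2  88.9] [47.3 48.2] 81.4 z med/max 0.0423 0.0465
side disc 542 rect [448.4 261.9] [53.1 55.5] 36.5 z med/max 0.0257 0.0287
side swage 255 rect [ 452.1 -256.2] [67.8 41.1] 45.7 z med/max 0.0243 0.0306
side ball 76 rect [ 440.9 -100.8] [24.4 24.3] 60.6 z med/max 0.0398 0.0447
  return _methods._mean(a, axis=axis, dtype=dtype,
  ret = ret.dtype.type(ret / rcount)
```

Call:
arm_command(
  rows=[
    {"fingers": 1, "az": 6.06},
    {"fingers": 1, "az": 6.06},
    {"fingers": 1, "az": 6.06},
    {"fingers": 1, "az": 6.06},
    {"fingers": 1, "az": 6.06},
  ],
  grip_force=60,
)

```text
validation failed for argument at $.ro...
```

Call:
arm_command(
  rows=[
    {"x": 0.0195, "y": -0.035},
    {"x": 0.0195, "y": -0.035},
    {"x": 0.0195, "y": -0.035},
    {"x": 0.0195, "y": -0.035},
    {"x": 0.0195, "y": -0.035},
    {"x": 0.0195, "y": -0.035},
    {"x": 0.0195, "y": -0.035},
    {"x": 0.0195, "y": -0.035},
    {"x": 0.0195, "y": -0.035},
    {"x": 0.0195, "y": -0.035},
  ],
)

```text
validation failed for argument at $.ro...
```

```bash
cat >> h.py <<'E'
from scipy.spatial.transform import Rotation as R
def pose():
    o=r.get_obs();M=R.from_rotvec(o['orientation']).as_matrix();return o,M,np.degrees(np.arctan2(M[1,0],M[0,0]))
def go(x,y,z,yaw=None):
    o,M,a=pose();d=M.T@(np.array([x,y,z])-o['tcp_pos'])
    print('t %.2f tcp %s yaw %.1f tilt %.2f grip %.4f F %s'%(o['clock'],np.round(o['tcp_pos'],4),a,np.degrees(np.arccos(-M[2,2])),o['grip_width'],np.round(o['contact_force'],1)))
    print('tool delta',np.round(d,4),'az',None if yaw is None else round(a-yaw,1))
E
python3 -c "
from h import *
go(.458,.0865,.15,-8)"
```

```text
t 0.10 tcp [ 0.2613 -0.6219  0.2494] yaw 22.8 tilt 0.09 grip 0.0853 F [ 0.3 -0.2 -0.1]
tool delta [ 0.4558 -0.5767  0.1003] az 30.8
```

Call:
arm_command(
  rows=[
    {"fingers": 1, "x": 0, "y": 0, "z": 0, "ax": 0, "ay": 0, "az": 6.1},
    {"fingers": 1, "x": 0, "y": 0, "z": 0, "ax": 0, "ay": 0, "az": 6.1},
    {"fingers": 1, "x": 0, "y": 0, "z": 0, "ax": 0, "ay": 0, "az": 6.1},
    {"fingers": 1, "x": 0, "y": 0, "z": 0, "ax": 0, "ay": 0, "az": 6.1},
    {"fingers": 1, "x": 0, "y": 0, "z": 0, "ax": 0, "ay": 0, "az": 6.1},
  ],
  grip_force=60,
)

```text
clock: 0.52
tcp_pos: [0.2614, -0.622, 0.2497]
orientation: [-3.133, 0.219, 0.001]
contact_force: [0.2, 0.4, -1.0]
grip_width: 0.0853
gripper_force: 0.0
```

Call:
arm_command(
  rows=[
    {"fingers": 1, "x": 0.0195, "y": -0.035, "z": 0, "ax": 0, "ay": 0, "az": 0},
    {"fingers": 1, "x": 0.0195, "y": -0.035, "z": 0, "ax": 0, "ay": 0, "az": 0},
    {"fingers": 1, "x": 0.0195, "y": -0.035, "z": 0, "ax": 0, "ay": 0, "az": 0},
    {"fingers": 1, "x": 0.0195, "y": -0.035, "z": 0, "ax": 0, "ay": 0, "az": 0},
    {"fingers": 1, "x": 0.0195, "y": -0.035, "z": 0, "ax": 0, "ay": 0, "az": 0},
    {"fingers": 1, "x": 0.0195, "y": -0.035, "z": 0, "ax": 0, "ay": 0, "az": 0},
    {"fingers": 1, "x": 0.0195, "y": -0.035, "z": 0, "ax": 0, "ay": 0, "az": 0},
    {"fingers": 1, "x": 0.0195, "y": -0.035, "z": 0, "ax": 0, "ay": 0, "az": 0},
    {"fingers": 1, "x": 0.0195, "y": -0.035, "z": 0, "ax": 0, "ay": 0, "az": 0},
    {"fingers": 1, "x": 0.0195, "y": -0.035, "z": 0, "ax": 0, "ay": 0, "az": 0},
  ],
)

```text
clock: 1.35
tcp_pos: [0.5023, -0.2998, 0.2501]
orientation: [-3.134, 0.211, 0.001]
contact_force: [0.5, -0.4, 0.0]
grip_width: 0.0859
gripper_force: 0.0
```

```bash
python3 -c "
from h import *
go(.458,.0865,.15,-8)"
```

```text
t 1.35 tcp [ 0.5023 -0.2998  0.2501] yaw -7.7 tilt 0.03 grip 0.0859 F [ 0.5 -0.4  0. ]
tool delta [-0.0957 -0.3768  0.1002] az 0.3
```

Call:
arm_command(
  rows=[
    {"fingers": 1, "x": -0.0096, "y": -0.0377, "z": 0.01, "ax": 0, "ay": 0, "az": 0},
    {"fingers": 1, "x": -0.0096, "y": -0.0377, "z": 0.01, "ax": 0, "ay": 0, "az": 0},
    {"fingers": 1, "x": -0.0096, "y": -0.0377, "z": 0.01, "ax": 0, "ay": 0, "az": 0},
    {"fingers": 1, "x": -0.0096, "y": -0.0377, "z": 0.01, "ax": 0, "ay": 0, "az": 0},
    {"fingers": 1, "x": -0.0096, "y": -0.0377, "z": 0.01, "ax": 0, "ay": 0, "az": 0},
    {"fingers": 1, "x": -0.0096, "y": -0.0377, "z": 0.01, "ax": 0, "ay": 0, "az": 0},
    {"fingers": 1, "x": -0.0096, "y": -0.0377, "z": 0.01, "ax": 0, "ay": 0, "az": 0},
    {"fingers": 1, "x": -0.0096, "y": -0.0377, "z": 0.01, "ax": 0, "ay": 0, "az": 0},
    {"fingers": 1, "x": -0.0096, "y": -0.0377, "z": 0.01, "ax": 0, "ay": 0, "az": 0},
    {"fingers": 1, "x": -0.0096, "y": -0.0377, "z": 0.01, "ax": 0, "ay": 0, "az": 0},
  ],
)

```text
clock: 2.18
tcp_pos: [0.4564, 0.0864, 0.1499]
orientation: [3.134, -0.212, 0.0]
contact_force: [0.9, -0.1, 0.8]
grip_width: 0.0854
gripper_force: 0.0
```

```bash
python3 -c "
from h import *
g=grab('wrist');save(g,'w1.png');W=world(g)
print(np.round(g['K'],0),np.round(g['world_from_camera'],3))
m=(W[...,2]>.036)&(W[...,2]<.055)&(np.hypot(W[...,0]-.458,W[...,1]-.086)<.045)&(g['depth']>0)
P=W[m];print(m.sum(),cv2.minAreaRect((P[:,:2]*1000).astype(np.float32)),np.median(P[:,2]))
# fingertips: lowest points near tool
o,M,a=pose();L=(W-o['tcp_pos'])@M
f=(g['depth']>0)&(abs(L[...,0])<.02)&(abs(L[...,1])<.065)&(L[...,2]<.05)
print(f.sum()); 
if f.any(): print(np.percentile(L[f],[0,2,50,98,100],axis=0).round(4))
go(.458,.0865,.03,-8)"
```

```text
[[326.   0. 283.]
 [  0. 326. 205.]
 [  0.   0.   1.]] [[-0.135 -0.948 -0.289  0.529]
 [-0.991  0.129  0.038  0.076]
 [ 0.001  0.292 -0.956  0.275]
 [ 0.     0.     0.     1.   ]]
3175 ((457.1595764160156, 87.21444702148438), (44.02831268310547, 44.49892044067383), 82.22343444824219) 0.045438708087266216
38107
[[-0.0118 -0.065  -0.0801]
 [-0.006  -0.0603 -0.0765]
 [ 0.013  -0.009  -0.0593]
 [ 0.0196  0.0628 -0.0056]
 [ 0.02    0.065   0.0041]]
t 2.23 tcp [0.4546 0.095  0.1485] yaw -7.2 tilt 0.26 grip 0.0851 F [-1.7  7.2 -1.8]
tool delta [0.0047 0.0085 0.1185] az 0.8
```

View pics/w1.png

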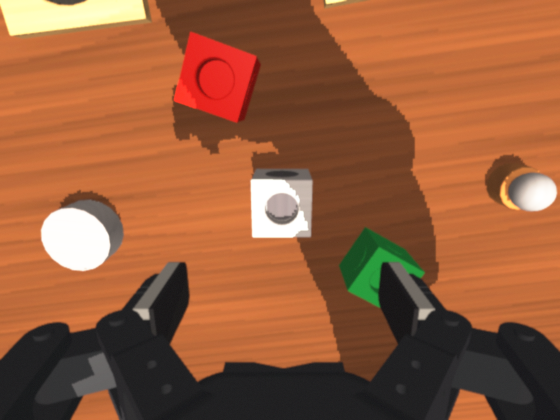

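The wrist view shows the steel block's cup at (281,205), with the red block at (215,78), the green at (380,265), the disc at (80,237) and the ball at (530,190). The arm was still swinging, so I'll add settle rows.

Call:
arm_command(
  rows=[
    {"fingers": 1, "x": 0, "y": 0, "z": 0, "ax": 0, "ay": 0, "az": 0},
    {"fingers": 1, "x": 0, "y": 0, "z": 0, "ax": 0, "ay": 0, "az": 0},
    {"fingers": 1, "x": 0, "y": 0, "z": 0, "ax": 0, "ay": 0, "az": 0},
  ],
)

```text
clock: 2.48
tcp_pos: [0.4572, 0.0837, 0.1503]
orientation: [3.134, -0.213, -0.0]
contact_force: [0.4, 0.5, 0.2]
grip_width: 0.0853
gripper_force: 0.0
```

```bash
python3 -c "
from h import *
g=grab('wrist');W=world(g)
m=(W[...,2]>.036)&(W[...,2]<.055)&(np.hypot(W[...,0]-.458,W[...,1]-.086)<.045)&(g['depth']>0)
P=W[m];print(m.sum(),cv2.minAreaRect((P[:,:2]*1000).astype(np.float32)),np.median(P[:,2]))
go(.458,.087,.026,-7.6)"
```

```text
3142 ((457.0741271972656, 87.24137115478516), (44.128868103027344, 44.9610595703125), 81.99727630615234) 0.04537865144541746
t 2.53 tcp [0.4574 0.0834 0.1504] yaw -7.8 tilt 0.03 grip 0.0855 F [ 0.2 -0.1  0. ]
tool delta [ 1.000e-04 -3.700e-03  1.244e-01] az -0.2
```

Call:
arm_command(
  rows=[
    {"fingers": 1, "x": 0, "y": -0.0037, "z": 0.02, "ax": 0, "ay": 0, "az": 0},
    {"fingers": 1, "x": 0, "y": 0, "z": 0.03, "ax": 0, "ay": 0, "az": 0},
    {"fingers": 1, "x": 0, "y": 0, "z": 0.03, "ax": 0, "ay": 0, "az": 0},
    {"fingers": 1, "x": 0, "y": 0, "z": 0.025, "ax": 0, "ay": 0, "az": 0},
    {"fingers": 1, "x": 0, "y": 0, "z": 0.0195, "ax": 0, "ay": 0, "az": 0},
    {"fingers": 1, "x": 0, "y": 0, "z": 0, "ax": 0, "ay": 0, "az": 0},
    {"fingers": 1, "x": 0, "y": 0, "z": 0, "ax": 0, "ay": 0, "az": 0},
  ],
)

```text
clock: 3.12
tcp_pos: [0.4574, 0.0872, 0.0255]
orientation: [3.133, -0.214, -0.003]
contact_force: [0.0, 1.1, 0.4]
grip_width: 0.0855
gripper_force: 0.0
```

Call:
arm_command(
  rows=[
    {"fingers": -1, "x": 0, "y": 0, "z": 0, "ax": 0, "ay": 0, "az": 0},
    {"fingers": -1, "x": 0, "y": 0, "z": 0, "ax": 0, "ay": 0, "az": 0},
    {"fingers": -1, "x": 0, "y": 0, "z": 0, "ax": 0, "ay": 0, "az": 0},
    {"fingers": -1, "x": 0, "y": 0, "z": 0, "ax": 0, "ay": 0, "az": 0},
    {"fingers": -1, "x": 0, "y": 0, "z": 0, "ax": 0, "ay": 0, "az": 0},
    {"fingers": -1, "x": 0, "y": 0, "z": 0, "ax": 0, "ay": 0, "az": 0},
    {"fingers": -1, "x": 0, "y": 0, "z": 0, "ax": 0, "ay": 0, "az": 0},
    {"fingers": -1, "x": 0, "y": 0, "z": 0, "ax": 0, "ay": 0, "az": 0},
  ],
  grip_force=70,
)

```text
clock: 3.78
tcp_pos: [0.4587, 0.0885, 0.0272]
orientation: [-3.134, 0.212, -0.004]
contact_force: [-0.9, -1.3, 8.6]
grip_width: 0.0434
gripper_force: 71.1
```

Call:
arm_command(
  rows=[
    {"fingers": -1, "x": 0, "y": 0, "z": -0.01, "ax": 0, "ay": 0, "az": 0},
    {"fingers": -1, "x": 0, "y": 0, "z": -0.02, "ax": 0, "ay": 0, "az": 0},
    {"fingers": -1, "x": 0, "y": 0, "z": -0.03, "ax": 0, "ay": 0, "az": 0},
    {"fingers": -1, "x": 0, "y": 0, "z": -0.03, "ax": 0, "ay": 0, "az": 0},
    {"fingers": -1, "x": 0, "y": 0, "z": -0.02, "ax": 0, "ay": 0, "az": 0},
    {"fingers": -1, "x": 0, "y": 0, "z": 0, "ax": 0, "ay": 0, "az": 0},
    {"fingers": -1, "x": 0, "y": 0, "z": 0, "ax": 0, "ay": 0, "az": 0},
  ],
)

```text
clock: 4.37
tcp_pos: [0.4579, 0.0885, 0.1369]
orientation: [-3.134, 0.211, -0.004]
contact_force: [-0.1, -1.0, -5.2]
grip_width: 0.0429
gripper_force: 72.7
```

```bash
python3 -c "
from h import *
g=grab('wrist');save(g,'w2.png')
go(.6235,-.2215,.14,-8.8)"
```

```text
t 4.42 tcp [0.457  0.0882 0.1356] yaw -7.7 tilt 0.02 grip 0.0430 F [-0.1 -0.4 -5.4]
tool delta [ 0.2066  0.2846 -0.0043] az 1.1
```

View pics/w2.png

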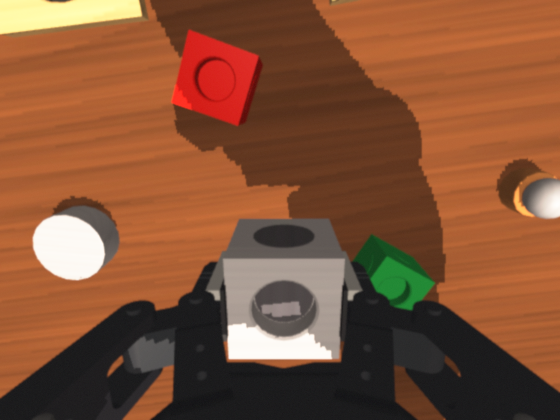

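The doming block is held square between the fingers with its cup (285,305) facing up. Moving it over the square base.

Call:
arm_command(
  rows=[
    {"fingers": -1, "x": 0.0206, "y": 0.0284, "z": 0, "ax": 0, "ay": 0, "az": 0.1},
    {"fingers": -1, "x": 0.0206, "y": 0.0284, "z": 0, "ax": 0, "ay": 0, "az": 0.1},
    {"fingers": -1, "x": 0.0206, "y": 0.0284, "z": 0, "ax": 0, "ay": 0, "az": 0.1},
    {"fingers": -1, "x": 0.0206, "y": 0.0284, "z": 0, "ax": 0, "ay": 0, "az": 0.1},
    {"fingers": -1, "x": 0.0206, "y": 0.0284, "z": 0, "ax": 0, "ay": 0, "az": 0.1},
    {"fingers": -1, "x": 0.0206, "y": 0.0284, "z": 0, "ax": 0, "ay": 0, "az": 0.1},
    {"fingers": -1, "x": 0.0206, "y": 0.0284, "z": 0, "ax": 0, "ay": 0, "az": 0.1},
    {"fingers": -1, "x": 0.0206, "y": 0.0284, "z": 0, "ax": 0, "ay": 0, "az": 0.1},
    {"fingers": -1, "x": 0.0206, "y": 0.0284, "z": 0, "ax": 0, "ay": 0, "az": 0.1},
    {"fingers": -1, "x": 0.0206, "y": 0.0284, "z": 0, "ax": 0, "ay": 0, "az": 0.1},
  ],
)

```text
clock: 5.25
tcp_pos: [0.6201, -0.223, 0.1329]
orientation: [-3.132, 0.238, 0.008]
contact_force: [0.6, -0.1, -5.2]
grip_width: 0.0432
gripper_force: 72.6
```

Call:
arm_command(
  rows=[
    {"fingers": -1, "x": 0, "y": 0, "z": 0, "ax": 0, "ay": 0, "az": 0},
    {"fingers": -1, "x": 0, "y": 0, "z": 0, "ax": 0, "ay": 0, "az": 0},
    {"fingers": -1, "x": 0, "y": 0, "z": 0, "ax": 0, "ay": 0, "az": 0},
    {"fingers": -1, "x": 0, "y": 0, "z": 0, "ax": 0, "ay": 0, "az": 0},
  ],
)

```text
clock: 5.58
tcp_pos: [0.6201, -0.2198, 0.1341]
orientation: [-3.131, 0.235, 0.005]
contact_force: [-0.1, 0.4, -3.9]
grip_width: 0.0435
gripper_force: 72.8
```

```bash
python3 -c "
from h import *
g=grab('wrist');save(g,'w3.png');W=world(g)
o,M,a=pose();L=(W-o['tcp_pos'])@M
m=(abs(L[...,0])<.035)&(abs(L[...,1])<.019)&(L[...,2]>-.03)&(L[...,2]<-.01)&(g['depth']>0)
P=W[m];print(m.sum(),cv2.minAreaRect((P[:,:2]*1000).astype(np.float32)),P[:,2].min(),np.median(P[:,2]))
go(.6235,-.2215,.033,-8.8)"
```

```text
8804 ((618.914306640625, -219.5550537109375), (37.990081787109375, 46.04096984863281), 81.41102600097656) 0.1445751077793061 0.15218314395934138
t 5.63 tcp [ 0.6204 -0.2198  0.1346] yaw -8.6 tilt 0.15 grip 0.0430 F [-0.4 -0.6 -4.7]
tool delta [0.0035 0.0014 0.1016] az 0.2
```

View pics/w3.png

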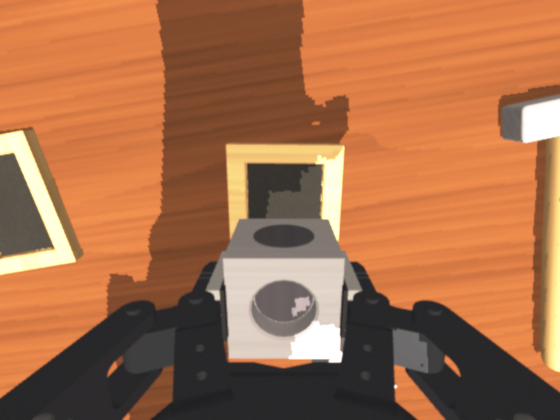

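Block at (285,290), with the square base in line behind it at (285,190). I'll check the base centre from the wrist depth.

```bash
python3 -c "
from h import *
g=dict(np.load('wrist.npz'));W=world(g)
m=(W[...,2]>.009)&(W[...,2]<.016)&(np.hypot(W[...,0]-.6235,W[...,1]+.2215)<.07)&(g['depth']>0)
P=W[m][:,:2];b=np.radians(-8.8);u=np.array([np.cos(b),np.sin(b)]);v=np.array([-u[1],u[0]])
p=P@u;q=P@v;print(len(P),np.median(W[m][:,2]))
print('far',np.percentile(p,99.5),'q',np.percentile(q,[.5,99.5]),'tgt',np.array([.6235,-.2215])@u,np.array([.6235,-.2215])@v)
h=p>np.percentile(p,99.5)-.01; c=np.polyfit(q[h],p[h],1); print('n',h.sum())
"
```

```text
4716 0.013538960190829119
far 0.6919042542336405 q [-0.16730078 -0.07962998] tgt 0.6500467585688402 -0.12350591756731369
n 1618
```

Call:
arm_command(
  rows=[
    {"fingers": -1, "x": 0.003, "y": 0.0015, "z": 0.02, "ax": 0, "ay": 0, "az": 0},
    {"fingers": -1, "x": 0, "y": 0, "z": 0.03, "ax": 0, "ay": 0, "az": 0},
    {"fingers": -1, "x": 0, "y": 0, "z": 0.025, "ax": 0, "ay": 0, "az": 0},
    {"fingers": -1, "x": 0, "y": 0, "z": 0.01, "ax": 0, "ay": 0, "az": 0},
    {"fingers": -1, "x": 0, "y": 0, "z": 0, "ax": 0, "ay": 0, "az": 0},
    {"fingers": -1, "x": 0, "y": 0, "z": 0, "ax": 0, "ay": 0, "az": 0},
    {"fingers": -1, "x": 0, "y": 0, "z": 0, "ax": 0, "ay": 0, "az": 0},
  ],
)

```text
clock: 6.22
tcp_pos: [0.6253, -0.2238, 0.0526]
orientation: [3.132, -0.238, 0.004]
contact_force: [1.0, 0.2, -4.4]
grip_width: 0.0432
gripper_force: 72.7
```

```bash
python3 -c "
from h import *
go(.623,-.2215,.0335,-8.8)"
```

```text
t 6.22 tcp [ 0.6253 -0.2238  0.0526] yaw -8.7 tilt 0.16 grip 0.0432 F [ 1.   0.2 -4.4]
tool delta [-0.0027 -0.0019  0.0191] az 0.1
```

Call:
arm_command(
  rows=[
    {"fingers": -1, "x": -0.0025, "y": -0.002, "z": 0.006, "ax": 0, "ay": 0, "az": 0},
    {"fingers": -1, "x": 0, "y": 0, "z": 0.006, "ax": 0, "ay": 0, "az": 0},
    {"fingers": -1, "x": 0, "y": 0, "z": 0.004, "ax": 0, "ay": 0, "az": 0},
    {"fingers": -1, "x": 0, "y": 0, "z": 0.002, "ax": 0, "ay": 0, "az": 0},
    {"fingers": -1, "x": 0, "y": 0, "z": 0, "ax": 0, "ay": 0, "az": 0},
    {"fingers": -1, "x": 0, "y": 0, "z": 0, "ax": 0, "ay": 0, "az": 0},
    {"fingers": -1, "x": 0, "y": 0, "z": 0, "ax": 0, "ay": 0, "az": 0},
  ],
)

```text
clock: 6.8
tcp_pos: [0.6217, -0.2212, 0.0333]
orientation: [-3.132, 0.239, 0.001]
contact_force: [-5.1, 1.4, 5.7]
grip_width: 0.0432
gripper_force: 73.8
```

```bash
python3 -c "
from h import *
go(.623,-.2215,.0335,-8.8)"
```

```text
t 6.80 tcp [ 0.6217 -0.2212  0.0333] yaw -8.7 tilt 0.02 grip 0.0432 F [-5.1  1.4  5.7]
tool delta [ 0.0014  0.     -0.0002] az 0.1
```

It has contacted the floor at the expected height, so I'll release and rise.

Call:
arm_command(
  rows=[
    {"fingers": 0.3, "x": 0, "y": 0, "z": 0, "ax": 0, "ay": 0, "az": 0},
    {"fingers": 1, "x": 0, "y": 0, "z": 0, "ax": 0, "ay": 0, "az": 0},
    {"fingers": 1, "x": 0, "y": 0, "z": 0, "ax": 0, "ay": 0, "az": 0},
    {"fingers": 1, "x": 0, "y": 0, "z": 0, "ax": 0, "ay": 0, "az": 0},
    {"fingers": 1, "x": 0, "y": 0, "z": 0, "ax": 0, "ay": 0, "az": 0},
    {"fingers": 1, "x": 0, "y": 0, "z": 0, "ax": 0, "ay": 0, "az": 0},
    {"fingers": 1, "x": 0, "y": 0, "z": -0.03, "ax": 0, "ay": 0, "az": 0},
    {"fingers": 1, "x": 0, "y": 0, "z": -0.035, "ax": 0, "ay": 0, "az": 0},
    {"fingers": 1, "x": 0, "y": 0, "z": -0.035, "ax": 0, "ay": 0, "az": 0},
    {"fingers": 1, "x": 0, "y": 0, "z": -0.02, "ax": 0, "ay": 0, "az": 0},
  ],
)

```text
clock: 7.63
tcp_pos: [0.6234, -0.222, 0.1569]
orientation: [3.132, -0.239, 0.007]
contact_force: [0.6, -0.4, 0.1]
grip_width: 0.0853
gripper_force: 0.0
```

Call:
arm_command(
  rows=[
    {"fingers": 1, "x": 0, "y": 0, "z": 0, "ax": 0, "ay": 0, "az": 0},
    {"fingers": 1, "x": 0, "y": 0, "z": 0, "ax": 0, "ay": 0, "az": 0},
    {"fingers": 1, "x": 0, "y": 0, "z": 0, "ax": 0, "ay": 0, "az": 0},
  ],
)

```text
clock: 7.88
tcp_pos: [0.6212, -0.2213, 0.152]
orientation: [-3.132, 0.239, 0.002]
contact_force: [-0.1, -0.0, -0.5]
grip_width: 0.0853
gripper_force: 0.0
```

```bash
python3 -c "
from h import *
g=grab('wrist');save(g,'w4.png');W=world(g)
def st(n,x,y,rad,lo,hi):
  m=(W[...,2]>lo)&(W[...,2]<hi)&(np.hypot(W[...,0]-x,W[...,1]-y)<rad)&(g['depth']>0)
  P=W[m];print(n,m.sum(),cv2.minAreaRect((P[:,:2]*1000).astype(np.float32)),np.median(P[:,2]),P[:,2].std())
st('dom',.623,-.2215,.04,.042,.06);st('base',.623,-.2215,.068,.009,.017)
go(.4525,-.259,.15,46.3)"
```

```text
dom 3274 ((620.2693481445312, -221.7456512451172), (44.1186408996582, 44.583961486816406), 81.34456634521484) 0.05139670718362975 0.0031526977777203524
base 5440 ((621.140625, -221.04119873046875), (88.21859741210938, 88.60786437988281), 80.9965591430664) 0.013607504645144458 0.0009588777504891175
t 7.93 tcp [ 0.6209 -0.2212  0.1514] yaw -8.7 tilt 0.13 grip 0.0856 F [ 0.2 -0.4 -0.4]
tool delta [-0.1607  0.0629  0.0018] az -55.0
```

View pics/w4.png

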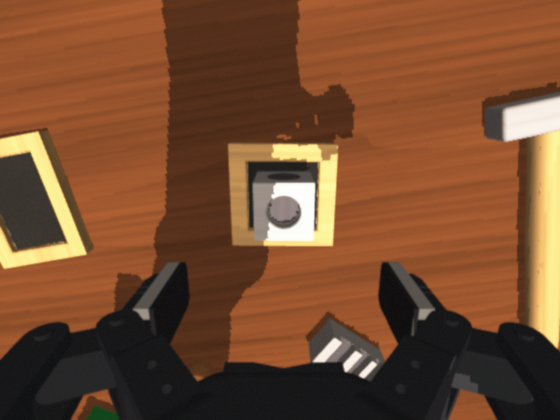

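The doming block is seated, its cup at (284,210) inside the square base within about 1 mm. Next, the swage.

Call:
arm_command(
  rows=[
    {"fingers": 1, "x": -0.032, "y": 0.0126, "z": 0, "ax": 0, "ay": 0, "az": 0},
    {"fingers": 1, "x": -0.032, "y": 0.0126, "z": 0, "ax": 0, "ay": 0, "az": 0},
    {"fingers": 1, "x": -0.032, "y": 0.0126, "z": 0, "ax": 0, "ay": 0, "az": 0},
    {"fingers": 1, "x": -0.032, "y": 0.0126, "z": 0, "ax": 0, "ay": 0, "az": 0},
    {"fingers": 1, "x": -0.032, "y": 0.0126, "z": 0, "ax": 0, "ay": 0, "az": 0},
  ],
)

```text
clock: 8.35
tcp_pos: [0.4516, -0.2592, 0.1512]
orientation: [-3.132, 0.238, 0.004]
contact_force: [-0.3, -0.2, -0.7]
grip_width: 0.0855
gripper_force: 0.0
```

Call:
arm_command(
  rows=[
    {"fingers": 1, "x": 0, "y": 0, "z": 0, "ax": 0, "ay": 0, "az": -6.9},
    {"fingers": 1, "x": 0, "y": 0, "z": 0, "ax": 0, "ay": 0, "az": -6.9},
    {"fingers": 1, "x": 0, "y": 0, "z": 0, "ax": 0, "ay": 0, "az": -6.9},
    {"fingers": 1, "x": 0, "y": 0, "z": 0, "ax": 0, "ay": 0, "az": -6.9},
    {"fingers": 1, "x": 0, "y": 0, "z": 0, "ax": 0, "ay": 0, "az": -6.9},
    {"fingers": 1, "x": 0, "y": 0, "z": 0, "ax": 0, "ay": 0, "az": -6.9},
    {"fingers": 1, "x": 0, "y": 0, "z": 0, "ax": 0, "ay": 0, "az": -6.8},
    {"fingers": 1, "x": 0, "y": 0, "z": 0, "ax": 0, "ay": 0, "az": -6.8},
    {"fingers": 1, "x": 0, "y": 0, "z": 0, "ax": 0, "ay": 0, "az": 0},
    {"fingers": 1, "x": 0, "y": 0, "z": 0, "ax": 0, "ay": 0, "az": 0},
  ],
)

```text
clock: 9.18
tcp_pos: [0.4534, -0.2592, 0.1517]
orientation: [-2.889, -1.229, 0.002]
contact_force: [-0.3, 0.2, 0.3]
grip_width: 0.0853
gripper_force: 0.0
```

```bash
python3 -c "
from h import *
g=grab('wrist');save(g,'w5.png');W=world(g)
m=(W[...,2]>.017)&(W[...,2]<.04)&(np.hypot(W[...,0]-.4525,W[...,1]+.259)<.05)&(g['depth']>0)
P=W[m];rc=cv2.minAreaRect((P[:,:2]*1000).astype(np.float32));print(m.sum(),rc,np.percentile(P[:,2],95))
go(rc[0][0]/1e3,rc[0][1]/1e3,.0235,46.3)"
```

```text
3702 ((451.9640197753906, -259.13360595703125), (66.75944519042969, 36.00807189941406), 45.73544692993164) 0.030472548034964575
t 9.23 tcp [ 0.4535 -0.2593  0.1519] yaw 46.1 tilt 0.10 grip 0.0853 F [-0.  -0.7 -0.4]
tool delta [-0.0009 -0.001   0.1284] az -0.2
```

Call:
arm_command(
  rows=[
    {"fingers": 1, "x": -0.001, "y": -0.001, "z": 0.025, "ax": 0, "ay": 0, "az": 0.4},
    {"fingers": 1, "x": 0, "y": 0, "z": 0.035, "ax": 0, "ay": 0, "az": 0},
    {"fingers": 1, "x": 0, "y": 0, "z": 0.035, "ax": 0, "ay": 0, "az": 0},
    {"fingers": 1, "x": 0, "y": 0, "z": 0.02, "ax": 0, "ay": 0, "az": 0},
    {"fingers": 1, "x": 0, "y": 0, "z": 0.0115, "ax": 0, "ay": 0, "az": 0},
    {"fingers": 1, "x": 0, "y": 0, "z": 0, "ax": 0, "ay": 0, "az": 0},
    {"fingers": 1, "x": 0, "y": 0, "z": 0, "ax": 0, "ay": 0, "az": 0},
    {"fingers": 1, "x": 0, "y": 0, "z": 0, "ax": 0, "ay": 0, "az": 0},
  ],
)

```text
clock: 9.9
tcp_pos: [0.4537, -0.2599, 0.0275]
orientation: [2.892, 1.223, 0.002]
contact_force: [0.3, -0.7, 0.6]
grip_width: 0.0853
gripper_force: 0.0
```

Call:
arm_command(
  rows=[
    {"fingers": -1, "x": 0, "y": 0, "z": 0, "ax": 0, "ay": 0, "az": 0},
    {"fingers": -1, "x": 0, "y": 0, "z": 0, "ax": 0, "ay": 0, "az": 0},
    {"fingers": -1, "x": 0, "y": 0, "z": 0, "ax": 0, "ay": 0, "az": 0},
    {"fingers": -1, "x": 0, "y": 0, "z": 0, "ax": 0, "ay": 0, "az": 0},
    {"fingers": -1, "x": 0, "y": 0, "z": 0, "ax": 0, "ay": 0, "az": 0},
    {"fingers": -1, "x": 0, "y": 0, "z": 0, "ax": 0, "ay": 0, "az": 0},
    {"fingers": -1, "x": 0, "y": 0, "z": 0, "ax": 0, "ay": 0, "az": 0},
    {"fingers": -1, "x": 0, "y": 0, "z": 0, "ax": 0, "ay": 0, "az": 0},
  ],
)

```text
clock: 10.57
tcp_pos: [0.4531, -0.2598, 0.0272]
orientation: [2.892, 1.224, 0.001]
contact_force: [-0.6, 0.1, 7.8]
grip_width: 0.0344
gripper_force: 71.0
```

Call:
arm_command(
  rows=[
    {"fingers": -1, "x": 0, "y": 0, "z": -0.01, "ax": 0, "ay": 0, "az": 0},
    {"fingers": -1, "x": 0, "y": 0, "z": -0.02, "ax": 0, "ay": 0, "az": 0},
    {"fingers": -1, "x": 0, "y": 0, "z": -0.03, "ax": 0, "ay": 0, "az": 0},
    {"fingers": -1, "x": 0, "y": 0, "z": -0.03, "ax": 0, "ay": 0, "az": 0},
    {"fingers": -1, "x": 0, "y": 0, "z": -0.02, "ax": 0, "ay": 0, "az": 0},
    {"fingers": -1, "x": 0, "y": 0, "z": 0, "ax": 0, "ay": 0, "az": 0},
  ],
)

```text
clock: 11.07
tcp_pos: [0.4548, -0.2605, 0.1406]
orientation: [2.888, 1.222, 0.007]
contact_force: [0.7, 0.3, -4.6]
grip_width: 0.0344
gripper_force: 71.3
```

Call:
arm_command(
  rows=[
    {"fingers": -1, "x": 0, "y": 0, "z": 0, "ax": 0, "ay": 0, "az": 3},
    {"fingers": -1, "x": 0, "y": 0, "z": 0, "ax": 0, "ay": 0, "az": 6},
    {"fingers": -1, "x": 0, "y": 0, "z": 0, "ax": 0, "ay": 0, "az": 6},
    {"fingers": -1, "x": 0, "y": 0, "z": 0, "ax": 0, "ay": 0, "az": 6},
    {"fingers": -1, "x": 0, "y": 0, "z": 0, "ax": 0, "ay": 0, "az": 6},
    {"fingers": -1, "x": 0, "y": 0, "z": 0, "ax": 0, "ay": 0, "az": 6},
    {"fingers": -1, "x": 0, "y": 0, "z": 0, "ax": 0, "ay": 0, "az": 6},
    {"fingers": -1, "x": 0, "y": 0, "z": 0, "ax": 0, "ay": 0, "az": 4},
    {"fingers": -1, "x": 0, "y": 0, "z": 0, "ax": 0, "ay": 0, "az": 0},
    {"fingers": -1, "x": 0, "y": 0, "z": 0, "ax": 0, "ay": 0, "az": 0},
  ],
)

```text
clock: 11.9
tcp_pos: [0.4518, -0.259, 0.1352]
orientation: [-3.14, -0.083, 0.003]
contact_force: [-0.6, -0.3, -5.1]
grip_width: 0.0341
gripper_force: 71.3
```

```bash
python3 -c "
from h import *
go(.650,-.001,.135,2.6)"
```

```text
t 11.90 tcp [ 0.4518 -0.259   0.1352] yaw 3.0 tilt 0.13 grip 0.0341 F [-0.6 -0.3 -5.1]
tool delta [ 0.2116 -0.2472  0.    ] az 0.4
```

Call:
arm_command(
  rows=[
    {"fingers": -1, "x": 0.0212, "y": -0.0247, "z": 0, "ax": 0, "ay": 0, "az": 0.04},
    {"fingers": -1, "x": 0.0212, "y": -0.0247, "z": 0, "ax": 0, "ay": 0, "az": 0.04},
    {"fingers": -1, "x": 0.0212, "y": -0.0247, "z": 0, "ax": 0, "ay": 0, "az": 0.04},
    {"fingers": -1, "x": 0.0212, "y": -0.0247, "z": 0, "ax": 0, "ay": 0, "az": 0.04},
    {"fingers": -1, "x": 0.0212, "y": -0.0247, "z": 0, "ax": 0, "ay": 0, "az": 0.04},
    {"fingers": -1, "x": 0.0212, "y": -0.0247, "z": 0, "ax": 0, "ay": 0, "az": 0.04},
    {"fingers": -1, "x": 0.0212, "y": -0.0247, "z": 0, "ax": 0, "ay": 0, "az": 0.04},
    {"fingers": -1, "x": 0.0212, "y": -0.0247, "z": 0, "ax": 0, "ay": 0, "az": 0.04},
    {"fingers": -1, "x": 0.0212, "y": -0.0247, "z": 0, "ax": 0, "ay": 0, "az": 0.04},
    {"fingers": -1, "x": 0.0212, "y": -0.0247, "z": 0, "ax": 0, "ay": 0, "az": 0.04},
  ],
)

```text
clock: 12.73
tcp_pos: [0.6529, -0.0016, 0.1353]
orientation: [3.141, 0.072, -0.002]
contact_force: [-0.3, -0.2, -4.8]
grip_width: 0.0346
gripper_force: 71.3
```

Call:
arm_command(
  rows=[
    {"fingers": -1, "x": 0, "y": 0, "z": 0, "ax": 0, "ay": 0, "az": 0},
    {"fingers": -1, "x": 0, "y": 0, "z": 0, "ax": 0, "ay": 0, "az": 0},
    {"fingers": -1, "x": 0, "y": 0, "z": 0, "ax": 0, "ay": 0, "az": 0},
    {"fingers": -1, "x": 0, "y": 0, "z": 0, "ax": 0, "ay": 0, "az": 0},
    {"fingers": -1, "x": 0, "y": 0, "z": 0, "ax": 0, "ay": 0, "az": 0},
  ],
)

```text
clock: 13.15
tcp_pos: [0.652, -0.0046, 0.136]
orientation: [3.14, 0.066, -0.002]
contact_force: [0.2, -0.7, -3.1]
grip_width: 0.0342
gripper_force: 71.4
```

```bash
python3 -c "
from h import *
g=grab('wrist');save(g,'w6.png');W=world(g)
o,M,a=pose()
m=(W[...,2]>.009)&(W[...,2]<.017)&(np.hypot(W[...,0]-.65,W[...,1])<.075)&(g['depth']>0)
P=W[m][:,:2];b=np.radians(2.6);u=np.array([np.cos(b),np.sin(b)]);v=np.array([-u[1],u[0]])
p=P@u;q=P@v;qq=np.percentile(q,[.5,99.5]);pc=np.percentile(p,99.5)-.054;print(m.sum(),pc,qq,'centre',pc*u+qq.mean()*v)
m=(W[...,2]>.125)&(W[...,2]<.145)&(np.hypot(W[...,0]-o['tcp_pos'][0],W[...,1]-o['tcp_pos'][1])<.045)&(g['depth']>0)
m&=(abs(((W-o['tcp_pos'])@M)[...,1])<.0175)
P=W[m];print('held',m.sum(),cv2.minAreaRect((P[:,:2]*1000).astype(np.float32)))
go(.650,-.001,.052,2.6)"
```

```text
4046 0.6482109417747826 [-0.06916899  0.00899142] centre [ 0.64890857 -0.00065303]
held 11792 ((651.9992065429688, -4.345458984375), (67.17432403564453, 34.98200988769531), 2.3852219581604004)
t 13.20 tcp [ 0.6522 -0.0043  0.1361] yaw 2.4 tilt 0.05 grip 0.0344 F [ 0.3 -0.5 -4.7]
tool delta [-0.002  -0.0035  0.0841] az -0.2
```

View pics/w6.png

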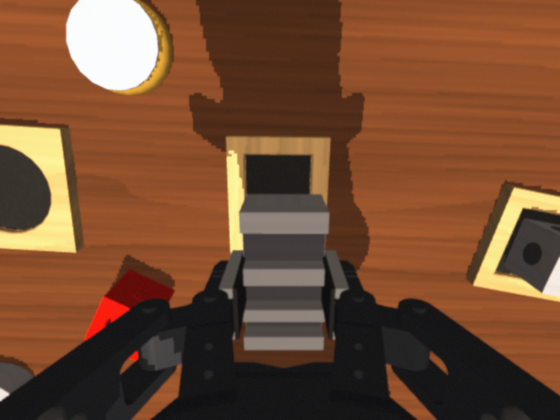

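Swage held level at (285,290) over the oblong base (280,180), grooves up and in line. Lowering.

Call:
arm_command(
  rows=[
    {"fingers": -1, "x": -0.002, "y": -0.0035, "z": 0.02, "ax": 0, "ay": 0, "az": 0},
    {"fingers": -1, "x": 0, "y": 0, "z": 0.03, "ax": 0, "ay": 0, "az": 0},
    {"fingers": -1, "x": 0, "y": 0, "z": 0.025, "ax": 0, "ay": 0, "az": 0},
    {"fingers": -1, "x": 0, "y": 0, "z": 0.01, "ax": 0, "ay": 0, "az": 0},
    {"fingers": -1, "x": 0, "y": 0, "z": 0, "ax": 0, "ay": 0, "az": 0},
    {"fingers": -1, "x": 0, "y": 0, "z": 0, "ax": 0, "ay": 0, "az": 0},
    {"fingers": -1, "x": 0, "y": 0, "z": 0, "ax": 0, "ay": 0, "az": 0},
  ],
)

```text
clock: 13.78
tcp_pos: [0.652, 0.0005, 0.0531]
orientation: [-3.141, -0.068, -0.005]
contact_force: [1.0, 0.1, -4.0]
grip_width: 0.0346
gripper_force: 71.3
```

```bash
python3 -c "
from h import *
go(.6495,-.001,.0335,2.6)"
```

```text
t 13.78 tcp [6.52e-01 5.00e-04 5.31e-02] yaw 2.5 tilt 0.17 grip 0.0346 F [ 1.   0.1 -4. ]
tool delta [-0.0026  0.0014  0.0196] az -0.1
```

Call:
arm_command(
  rows=[
    {"fingers": -1, "x": -0.002, "y": 0.001, "z": 0.006, "ax": 0, "ay": 0, "az": 0},
    {"fingers": -1, "x": 0, "y": 0, "z": 0.006, "ax": 0, "ay": 0, "az": 0},
    {"fingers": -1, "x": 0, "y": 0, "z": 0.005, "ax": 0, "ay": 0, "az": 0},
    {"fingers": -1, "x": 0, "y": 0, "z": 0.002, "ax": 0, "ay": 0, "az": 0},
    {"fingers": -1, "x": 0, "y": 0, "z": 0, "ax": 0, "ay": 0, "az": 0},
    {"fingers": -1, "x": 0, "y": 0, "z": 0, "ax": 0, "ay": 0, "az": 0},
    {"fingers": -1, "x": 0, "y": 0, "z": 0, "ax": 0, "ay": 0, "az": 0},
  ],
)

```text
clock: 14.37
tcp_pos: [0.6487, -0.0006, 0.0333]
orientation: [3.14, 0.068, -0.0]
contact_force: [-4.0, -0.2, 5.8]
grip_width: 0.0345
gripper_force: 72.4
```

Call:
arm_command(
  rows=[
    {"fingers": 0.3, "x": 0, "y": 0, "z": 0, "ax": 0, "ay": 0, "az": 0},
    {"fingers": 1, "x": 0, "y": 0, "z": 0, "ax": 0, "ay": 0, "az": 0},
    {"fingers": 1, "x": 0, "y": 0, "z": 0, "ax": 0, "ay": 0, "az": 0},
    {"fingers": 1, "x": 0, "y": 0, "z": 0, "ax": 0, "ay": 0, "az": 0},
    {"fingers": 1, "x": 0, "y": 0, "z": 0, "ax": 0, "ay": 0, "az": 0},
    {"fingers": 1, "x": 0, "y": 0, "z": 0, "ax": 0, "ay": 0, "az": 0},
    {"fingers": 1, "x": 0, "y": 0, "z": -0.03, "ax": 0, "ay": 0, "az": 0},
    {"fingers": 1, "x": 0, "y": 0, "z": -0.035, "ax": 0, "ay": 0, "az": 0},
    {"fingers": 1, "x": 0, "y": 0, "z": -0.035, "ax": 0, "ay": 0, "az": 0},
    {"fingers": 1, "x": 0, "y": 0, "z": -0.02, "ax": 0, "ay": 0, "az": 0},
  ],
)

```text
clock: 15.2
tcp_pos: [0.6503, -0.0002, 0.1563]
orientation: [-3.141, -0.068, -0.007]
contact_force: [0.1, 0.3, 0.4]
grip_width: 0.0853
gripper_force: 0.0
```

Call:
arm_command(
  rows=[
    {"fingers": 1, "x": 0, "y": 0, "z": 0, "ax": 0, "ay": 0, "az": 0},
    {"fingers": 1, "x": 0, "y": 0, "z": 0, "ax": 0, "ay": 0, "az": 0},
    {"fingers": 1, "x": 0, "y": 0, "z": 0, "ax": 0, "ay": 0, "az": 0},
  ],
)

```text
clock: 15.45
tcp_pos: [0.648, -0.0005, 0.1515]
orientation: [3.141, 0.068, -0.002]
contact_force: [-0.0, -0.5, -0.2]
grip_width: 0.0854
gripper_force: 0.0
```

```bash
cat >> h.py <<'E'
def st(g,n,x,y,rad,lo,hi):
  W=world(g)
  m=(W[...,2]>lo)&(W[...,2]<hi)&(np.hypot(W[...,0]-x,W[...,1]-y)<rad)&(g['depth']>0)
  P=W[m];rc=cv2.minAreaRect((P[:,:2]*1000).astype(np.float32));print(n,m.sum(),np.round(rc[0],1),np.round(rc[1],1),round(rc[2],1),'z %.4f'%np.median(P[:,2]));return rc
E
python3 -c "
from h import *
g=grab('wrist')
st(g,'swage',.649,-.001,.05,.024,.045);st(g,'base',.649,-.001,.075,.009,.017)
go(.448,.2585,.15,2.6)"
```

```text
swage 3842 [648.7  -1.2] [66.2 36.1] 2.4 z 0.0328
base 5992 [ 6.484e+02 -5.000e-01] [108.7  78.3] 1.7 z 0.0136
t 15.50 tcp [ 6.477e-01 -5.000e-04  1.509e-01] yaw 2.5 tilt 0.13 grip 0.0852 F [-0.5 -0.  -0.3]
tool delta [-0.1882 -0.2675  0.0013] az -0.1
```

Swage seated. Next, the disc.

Call:
arm_command(
  rows=[
    {"fingers": 1, "x": -0.0209, "y": -0.0297, "z": 0, "ax": 0, "ay": 0, "az": 0},
    {"fingers": 1, "x": -0.0209, "y": -0.0297, "z": 0, "ax": 0, "ay": 0, "az": 0},
    {"fingers": 1, "x": -0.0209, "y": -0.0297, "z": 0, "ax": 0, "ay": 0, "az": 0},
    {"fingers": 1, "x": -0.0209, "y": -0.0297, "z": 0, "ax": 0, "ay": 0, "az": 0},
    {"fingers": 1, "x": -0.0209, "y": -0.0297, "z": 0, "ax": 0, "ay": 0, "az": 0},
    {"fingers": 1, "x": -0.0209, "y": -0.0297, "z": 0, "ax": 0, "ay": 0, "az": 0},
    {"fingers": 1, "x": -0.0209, "y": -0.0297, "z": 0, "ax": 0, "ay": 0, "az": 0},
    {"fingers": 1, "x": -0.0209, "y": -0.0297, "z": 0, "ax": 0, "ay": 0, "az": 0},
    {"fingers": 1, "x": -0.0209, "y": -0.0297, "z": 0, "ax": 0, "ay": 0, "az": 0},
  ],
)

```text
clock: 16.25
tcp_pos: [0.4471, 0.259, 0.151]
orientation: [3.14, 0.068, -0.003]
contact_force: [0.8, 0.5, 0.1]
grip_width: 0.0858
gripper_force: 0.0
```

Call:
arm_command(
  rows=[
    {"fingers": 1, "x": 0, "y": 0, "z": 0, "ax": 0, "ay": 0, "az": 0},
    {"fingers": 1, "x": 0, "y": 0, "z": 0, "ax": 0, "ay": 0, "az": 0},
    {"fingers": 1, "x": 0, "y": 0, "z": 0, "ax": 0, "ay": 0, "az": 0},
    {"fingers": 1, "x": 0, "y": 0, "z": 0, "ax": 0, "ay": 0, "az": 0},
    {"fingers": 1, "x": 0, "y": 0, "z": 0, "ax": 0, "ay": 0, "az": 0},
  ],
)

```text
clock: 16.67
tcp_pos: [0.4498, 0.257, 0.1518]
orientation: [3.14, 0.064, -0.001]
contact_force: [-0.4, -1.1, 0.2]
grip_width: 0.0853
gripper_force: 0.0
```

```bash
python3 -c "
from h import *
g=grab('wrist')
rc=st(g,'disc',.448,.2585,.05,.021,.04)
go(rc[0][0]/1e3,rc[0][1]/1e3,.0225,2.6)"
```

```text
disc 3636 [448.1 259.8] [55.1 55.1] 61.5 z 0.0276
t 16.72 tcp [0.4498 0.2571 0.1519] yaw 2.3 tilt 0.04 grip 0.0854 F [ 0.4  0.1 -1.2]
tool delta [-0.0016 -0.0029  0.1294] az -0.3
```

Call:
arm_command(
  rows=[
    {"fingers": 1, "x": -0.0016, "y": -0.0029, "z": 0.025, "ax": 0, "ay": 0, "az": 0},
    {"fingers": 1, "x": 0, "y": 0, "z": 0.035, "ax": 0, "ay": 0, "az": 0},
    {"fingers": 1, "x": 0, "y": 0, "z": 0.035, "ax": 0, "ay": 0, "az": 0},
    {"fingers": 1, "x": 0, "y": 0, "z": 0.022, "ax": 0, "ay": 0, "az": 0},
    {"fingers": 1, "x": 0, "y": 0, "z": 0.0125, "ax": 0, "ay": 0, "az": 0},
    {"fingers": 1, "x": 0, "y": 0, "z": 0, "ax": 0, "ay": 0, "az": 0},
    {"fingers": 1, "x": 0, "y": 0, "z": 0, "ax": 0, "ay": 0, "az": 0},
    {"fingers": 1, "x": 0, "y": 0, "z": 0, "ax": 0, "ay": 0, "az": 0},
  ],
)

```text
clock: 17.38
tcp_pos: [0.4483, 0.2613, 0.0237]
orientation: [-3.14, -0.067, -0.002]
contact_force: [0.7, -0.0, -0.8]
grip_width: 0.0856
gripper_force: 0.0
```

Call:
arm_command(
  rows=[
    {"fingers": -1, "x": 0, "y": 0, "z": 0, "ax": 0, "ay": 0, "az": 0},
    {"fingers": -1, "x": 0, "y": 0, "z": 0, "ax": 0, "ay": 0, "az": 0},
    {"fingers": -1, "x": 0, "y": 0, "z": 0, "ax": 0, "ay": 0, "az": 0},
    {"fingers": -1, "x": 0, "y": 0, "z": 0, "ax": 0, "ay": 0, "az": 0},
    {"fingers": -1, "x": 0, "y": 0, "z": 0, "ax": 0, "ay": 0, "az": 0},
    {"fingers": -1, "x": 0, "y": 0, "z": 0, "ax": 0, "ay": 0, "az": 0},
    {"fingers": -1, "x": 0, "y": 0, "z": 0, "ax": 0, "ay": 0, "az": 0},
    {"fingers": -1, "x": 0, "y": 0, "z": 0, "ax": 0, "ay": 0, "az": 0},
  ],
)

```text
clock: 18.05
tcp_pos: [0.4481, 0.2613, 0.0245]
orientation: [-3.141, -0.067, -0.003]
contact_force: [-2.4, -1.9, 12.5]
grip_width: 0.0535
gripper_force: 71.9
```

Call:
arm_command(
  rows=[
    {"fingers": -1, "x": 0, "y": 0, "z": -0.01, "ax": 0, "ay": 0, "az": 0},
    {"fingers": -1, "x": 0, "y": 0, "z": -0.02, "ax": 0, "ay": 0, "az": 0},
    {"fingers": -1, "x": 0, "y": 0, "z": -0.03, "ax": 0, "ay": 0, "az": 0},
    {"fingers": -1, "x": 0, "y": 0, "z": -0.03, "ax": 0, "ay": 0, "az": 0},
    {"fingers": -1, "x": 0, "y": 0, "z": -0.02, "ax": 0, "ay": 0, "az": 0},
    {"fingers": -1, "x": 0, "y": 0, "z": 0, "ax": 0, "ay": 0, "az": 0},
    {"fingers": -1, "x": 0, "y": 0, "z": 0, "ax": 0, "ay": 0, "az": 0},
    {"fingers": -1, "x": 0, "y": 0, "z": 0, "ax": 0, "ay": 0, "az": 0},
  ],
)

```text
clock: 18.72
tcp_pos: [0.4465, 0.2605, 0.1318]
orientation: [3.14, 0.068, -0.003]
contact_force: [-1.1, -0.3, -5.1]
grip_width: 0.0535
gripper_force: 75.8
```

```bash
python3 -c "
from h import *
g=grab('wrist');o,M,a=pose()
st(g,'held',*o['tcp_pos'][:2],.032,o['tcp_pos'][2]-.006,o['tcp_pos'][2]+.016)
go(.6525,.2145,.135,2.6)"
```

```text
held 13529 [446.9 260. ] [56.7 56.8] 46.3 z 0.1347
t 18.77 tcp [0.4463 0.2603 0.1313] yaw 2.5 tilt 0.18 grip 0.0531 F [-0.7 -0.2 -4.7]
tool delta [ 0.204   0.0547 -0.0042] az -0.1
```

Call:
arm_command(
  rows=[
    {"fingers": -1, "x": 0.0204, "y": 0.0055, "z": 0, "ax": 0, "ay": 0, "az": 0},
    {"fingers": -1, "x": 0.0204, "y": 0.0055, "z": 0, "ax": 0, "ay": 0, "az": 0},
    {"fingers": -1, "x": 0.0204, "y": 0.0055, "z": 0, "ax": 0, "ay": 0, "az": 0},
    {"fingers": -1, "x": 0.0204, "y": 0.0055, "z": 0, "ax": 0, "ay": 0, "az": 0},
    {"fingers": -1, "x": 0.0204, "y": 0.0055, "z": 0, "ax": 0, "ay": 0, "az": 0},
    {"fingers": -1, "x": 0.0204, "y": 0.0055, "z": 0, "ax": 0, "ay": 0, "az": 0},
    {"fingers": -1, "x": 0.0204, "y": 0.0055, "z": 0, "ax": 0, "ay": 0, "az": 0},
    {"fingers": -1, "x": 0.0204, "y": 0.0055, "z": 0, "ax": 0, "ay": 0, "az": 0},
    {"fingers": -1, "x": 0.0204, "y": 0.0055, "z": 0, "ax": 0, "ay": 0, "az": 0},
    {"fingers": -1, "x": 0.0204, "y": 0.0055, "z": 0, "ax": 0, "ay": 0, "az": 0},
  ],
)

```text
clock: 19.6
tcp_pos: [0.6532, 0.2144, 0.1299]
orientation: [3.139, 0.069, -0.006]
contact_force: [0.1, 0.5, -3.7]
grip_width: 0.0529
gripper_force: 75.8
```

Call:
arm_command(
  rows=[
    {"fingers": -1, "x": 0, "y": 0, "z": 0, "ax": 0, "ay": 0, "az": 0},
    {"fingers": -1, "x": 0, "y": 0, "z": 0, "ax": 0, "ay": 0, "az": 0},
    {"fingers": -1, "x": 0, "y": 0, "z": 0, "ax": 0, "ay": 0, "az": 0},
    {"fingers": -1, "x": 0, "y": 0, "z": 0, "ax": 0, "ay": 0, "az": 0},
    {"fingers": -1, "x": 0, "y": 0, "z": 0, "ax": 0, "ay": 0, "az": 0},
  ],
)

```text
clock: 20.02
tcp_pos: [0.6524, 0.2158, 0.1322]
orientation: [3.141, 0.07, -0.002]
contact_force: [-0.6, -0.2, -3.5]
grip_width: 0.0532
gripper_force: 75.8
```

```bash
python3 -c "
from h import *
g=grab('wrist');save(g,'w7.png');W=world(g)
o,M,a=pose()
st(g,'held',*o['tcp_pos'][:2],.032,o['tcp_pos'][2]-.006,o['tcp_pos'][2]+.016)
m=(W[...,2]>.009)&(W[...,2]<.017)&(np.hypot(W[...,0]-.6525,W[...,1]-.2145)<.075)&(g['depth']>0)
P=W[m][:,:2];b=np.radians(.5);u=np.array([np.cos(b),np.sin(b)]);v=np.array([-u[1],u[0]])
p=P@u;q=P@v;qq=np.percentile(q,[.5,99.5]);pc=np.percentile(p,99.5)-.05;print(m.sum(),pc,qq,'centre',pc*u+qq.mean()*v)
go(.6525,.2145,.0505,2.6)"
```

```text
held 13518 [652.8 216.1] [57.6 56. ] 49.9 z 0.1351
7105 0.6556849196373864 [0.15817162 0.25870895] centre [0.65384099 0.2141542 ]
t 20.07 tcp [0.6527 0.2157 0.1325] yaw 2.6 tilt 0.05 grip 0.0534 F [-0.3 -0.3 -3.4]
tool delta [-0.0001  0.0012  0.082 ] az -0.0
```

View pics/w7.png

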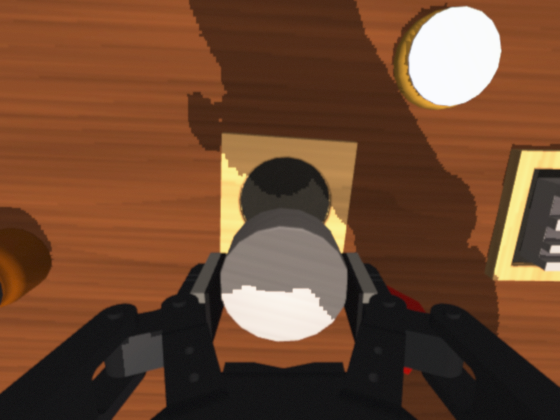

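Disc held level at (285,275), in line with the round recess (285,200). Lowering.

Call:
arm_command(
  rows=[
    {"fingers": -1, "x": 0, "y": 0.001, "z": 0.02, "ax": 0, "ay": 0, "az": 0},
    {"fingers": -1, "x": 0, "y": 0, "z": 0.03, "ax": 0, "ay": 0, "az": 0},
    {"fingers": -1, "x": 0, "y": 0, "z": 0.025, "ax": 0, "ay": 0, "az": 0},
    {"fingers": -1, "x": 0, "y": 0, "z": 0.01, "ax": 0, "ay": 0, "az": 0},
    {"fingers": -1, "x": 0, "y": 0, "z": 0, "ax": 0, "ay": 0, "az": 0},
    {"fingers": -1, "x": 0, "y": 0, "z": 0, "ax": 0, "ay": 0, "az": 0},
    {"fingers": -1, "x": 0, "y": 0, "z": 0, "ax": 0, "ay": 0, "az": 0},
  ],
)

```text
clock: 20.65
tcp_pos: [0.6549, 0.2149, 0.0498]
orientation: [-3.14, -0.068, -0.004]
contact_force: [1.0, -0.5, -3.6]
grip_width: 0.0532
gripper_force: 75.8
```

```bash
python3 -c "
from h import *
go(.653,.2143,.0305,2.6)"
```

```text
t 20.65 tcp [0.6549 0.2149 0.0498] yaw 2.5 tilt 0.18 grip 0.0532 F [ 1.  -0.5 -3.6]
tool delta [-0.002   0.0006  0.0192] az -0.1
```

Call:
arm_command(
  rows=[
    {"fingers": -1, "x": -0.001, "y": 0.0005, "z": 0.006, "ax": 0, "ay": 0, "az": 0},
    {"fingers": -1, "x": 0, "y": 0, "z": 0.006, "ax": 0, "ay": 0, "az": 0},
    {"fingers": -1, "x": 0, "y": 0, "z": 0.005, "ax": 0, "ay": 0, "az": 0},
    {"fingers": -1, "x": 0, "y": 0, "z": 0.0015, "ax": 0, "ay": 0, "az": 0},
    {"fingers": -1, "x": 0, "y": 0, "z": 0, "ax": 0, "ay": 0, "az": 0},
    {"fingers": -1, "x": 0, "y": 0, "z": 0, "ax": 0, "ay": 0, "az": 0},
    {"fingers": -1, "x": 0, "y": 0, "z": 0, "ax": 0, "ay": 0, "az": 0},
  ],
)

```text
clock: 21.23
tcp_pos: [0.653, 0.2137, 0.0306]
orientation: [3.141, 0.068, 0.001]
contact_force: [-3.1, -1.4, 6.0]
grip_width: 0.0531
gripper_force: 76.8
```

Call:
arm_command(
  rows=[
    {"fingers": 0.6, "x": 0, "y": 0, "z": 0, "ax": 0, "ay": 0, "az": 0},
    {"fingers": 1, "x": 0, "y": 0, "z": 0, "ax": 0, "ay": 0, "az": 0},
    {"fingers": 1, "x": 0, "y": 0, "z": 0, "ax": 0, "ay": 0, "az": 0},
    {"fingers": 1, "x": 0, "y": 0, "z": 0, "ax": 0, "ay": 0, "az": 0},
    {"fingers": 1, "x": 0, "y": 0, "z": 0, "ax": 0, "ay": 0, "az": 0},
    {"fingers": 1, "x": 0, "y": 0, "z": 0, "ax": 0, "ay": 0, "az": 0},
    {"fingers": 1, "x": 0, "y": 0, "z": -0.03, "ax": 0, "ay": 0, "az": 0},
    {"fingers": 1, "x": 0, "y": 0, "z": -0.035, "ax": 0, "ay": 0, "az": 0},
    {"fingers": 1, "x": 0, "y": 0, "z": -0.035, "ax": 0, "ay": 0, "az": 0},
    {"fingers": 1, "x": 0, "y": 0, "z": -0.02, "ax": 0, "ay": 0, "az": 0},
  ],
)

```text
clock: 22.07
tcp_pos: [0.6542, 0.2144, 0.1534]
orientation: [-3.139, -0.068, -0.007]
contact_force: [0.6, 0.8, 1.3]
grip_width: 0.0852
gripper_force: 0.0
```

Call:
arm_command(
  rows=[
    {"fingers": 1, "x": 0, "y": 0, "z": 0, "ax": 0, "ay": 0, "az": 0},
    {"fingers": 1, "x": 0, "y": 0, "z": 0, "ax": 0, "ay": 0, "az": 0},
    {"fingers": 1, "x": 0, "y": 0, "z": 0, "ax": 0, "ay": 0, "az": 0},
  ],
)

```text
clock: 22.32
tcp_pos: [0.6521, 0.2133, 0.1484]
orientation: [3.14, 0.068, -0.002]
contact_force: [-0.8, -0.2, -0.2]
grip_width: 0.0855
gripper_force: 0.0
```

```bash
python3 -c "
from h import *
g=grab('wrist')
st(g,'disc',.653,.2143,.05,.025,.045);st(g,'base',.653,.2143,.08,.009,.017)
go(.4408,-.1045,.15,2.6)"
```

```text
disc 3942 [653.  212.8] [55.1 55. ] 3.5 z 0.0336
base 8780 [652.8 214.3] [100.3 100.5] 88.6 z 0.0136
t 22.37 tcp [0.6518 0.2132 0.1478] yaw 2.5 tilt 0.14 grip 0.0856 F [0.  0.3 0.2]
tool delta [-0.2246  0.3082 -0.0014] az -0.1
```

Disc seated. Next, the ball.

Call:
arm_command(
  rows=[
    {"fingers": 1, "x": -0.0225, "y": 0.0308, "z": 0, "ax": 0, "ay": 0, "az": 0},
    {"fingers": 1, "x": -0.0225, "y": 0.0308, "z": 0, "ax": 0, "ay": 0, "az": 0},
    {"fingers": 1, "x": -0.0225, "y": 0.0308, "z": 0, "ax": 0, "ay": 0, "az": 0},
    {"fingers": 1, "x": -0.0225, "y": 0.0308, "z": 0, "ax": 0, "ay": 0, "az": 0},
    {"fingers": 1, "x": -0.0225, "y": 0.0308, "z": 0, "ax": 0, "ay": 0, "az": 0},
    {"fingers": 1, "x": -0.0225, "y": 0.0308, "z": 0, "ax": 0, "ay": 0, "az": 0},
    {"fingers": 1, "x": -0.0225, "y": 0.0308, "z": 0, "ax": 0, "ay": 0, "az": 0},
    {"fingers": 1, "x": -0.0225, "y": 0.0308, "z": 0, "ax": 0, "ay": 0, "az": 0},
    {"fingers": 1, "x": -0.0225, "y": 0.0308, "z": 0, "ax": 0, "ay": 0, "az": 0},
    {"fingers": 1, "x": -0.0225, "y": 0.0308, "z": 0, "ax": 0, "ay": 0, "az": 0},
  ],
)

```text
clock: 23.2
tcp_pos: [0.439, -0.105, 0.1481]
orientation: [-3.14, -0.069, 0.004]
contact_force: [1.1, -0.3, -0.0]
grip_width: 0.0854
gripper_force: 0.0
```

Call:
arm_command(
  rows=[
    {"fingers": 0.3, "x": 0, "y": 0, "z": 0, "ax": 0, "ay": 0, "az": 0},
    {"fingers": 0.3, "x": 0, "y": 0, "z": 0, "ax": 0, "ay": 0, "az": 0},
    {"fingers": 0.3, "x": 0, "y": 0, "z": 0, "ax": 0, "ay": 0, "az": 0},
    {"fingers": 0.3, "x": 0, "y": 0, "z": 0, "ax": 0, "ay": 0, "az": 0},
    {"fingers": 0.3, "x": 0, "y": 0, "z": 0, "ax": 0, "ay": 0, "az": 0},
    {"fingers": 0.3, "x": 0, "y": 0, "z": 0, "ax": 0, "ay": 0, "az": 0},
  ],
  grip_force=30,
)

```text
clock: 23.7
tcp_pos: [0.4418, -0.1028, 0.1491]
orientation: [-3.14, -0.072, 0.0]
contact_force: [-0.2, -1.1, -0.2]
grip_width: 0.0556
gripper_force: 0.0
```

```bash
python3 -c "
from h import *
from scipy.optimize import least_squares
g=grab('wrist');save(g,'w8.png');W=world(g);o,M,a=pose()
m=(W[...,2]>.026)&(W[...,2]<.06)&(np.hypot(W[...,0]-.441,W[...,1]+.105)<.022)&(g['depth']>0)
P=W[m];s=least_squares(lambda c:np.linalg.norm(P-c,axis=1)-.015,[.441,-.105,.03],loss='soft_l1',f_scale=.002).x
print(m.sum(),'ball',s.round(4))
L=(W-o['tcp_pos'])@M
f=(g['depth']>0)&(abs(L[...,0])<.02)&(abs(L[...,1])<.06)&(L[...,2]<.03)
print('tip z ahead',np.percentile(L[f][:,2],[98,99.5,100]).round(4))
go(s[0],s[1],.042,2.6)"
```

```text
1143 ball [ 0.4403 -0.1055  0.0308]
tip z ahead [0.0003 0.0081 0.0135]
t 23.75 tcp [ 0.4417 -0.1029  0.1491] yaw 2.6 tilt 0.02 grip 0.0555 F [ 0.   0.3 -0.1]
tool delta [-0.0015  0.0025  0.1071] az -0.0
```

View pics/w8.png

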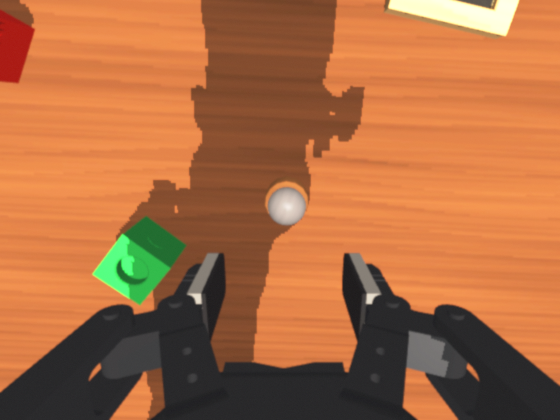

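Ball at (287,205) on its ring, and the green block (138,260) is clear of the fingers. Going down with the fingers half open.

Call:
arm_command(
  rows=[
    {"fingers": 0.3, "x": -0.0015, "y": 0.0025, "z": 0.02, "ax": 0, "ay": 0, "az": 0},
    {"fingers": 0.3, "x": 0, "y": 0, "z": 0.03, "ax": 0, "ay": 0, "az": 0},
    {"fingers": 0.3, "x": 0, "y": 0, "z": 0.03, "ax": 0, "ay": 0, "az": 0},
    {"fingers": 0.3, "x": 0, "y": 0, "z": 0.018, "ax": 0, "ay": 0, "az": 0},
    {"fingers": 0.3, "x": 0, "y": 0, "z": 0.009, "ax": 0, "ay": 0, "az": 0},
    {"fingers": 0.3, "x": 0, "y": 0, "z": 0, "ax": 0, "ay": 0, "az": 0},
    {"fingers": 0.3, "x": 0, "y": 0, "z": 0, "ax": 0, "ay": 0, "az": 0},
    {"fingers": 0.3, "x": 0, "y": 0, "z": 0, "ax": 0, "ay": 0, "az": 0},
    {"fingers": 0.3, "x": 0, "y": 0, "z": 0, "ax": 0, "ay": 0, "az": 0},
  ],
)

```text
clock: 24.5
tcp_pos: [0.4409, -0.1065, 0.0435]
orientation: [3.14, 0.068, 0.004]
contact_force: [0.1, 0.3, 0.5]
grip_width: 0.0553
gripper_force: 0.0
```

```bash
python3 -c "
from h import *
go(.4403,-.1055,.041,2.6)"
```

```text
t 24.50 tcp [ 0.4409 -0.1065  0.0435] yaw 2.5 tilt 0.14 grip 0.0553 F [0.1 0.3 0.5]
tool delta [-0.0006 -0.0011  0.0025] az -0.1
```

Call:
arm_command(
  rows=[
    {"fingers": 0.3, "x": -0.0005, "y": -0.001, "z": 0.002, "ax": 0, "ay": 0, "az": 0},
    {"fingers": 0.3, "x": 0, "y": 0, "z": 0, "ax": 0, "ay": 0, "az": 0},
    {"fingers": -1, "x": 0, "y": 0, "z": 0, "ax": 0, "ay": 0, "az": 0},
    {"fingers": -1, "x": 0, "y": 0, "z": 0, "ax": 0, "ay": 0, "az": 0},
    {"fingers": -1, "x": 0, "y": 0, "z": 0, "ax": 0, "ay": 0, "az": 0},
    {"fingers": -1, "x": 0, "y": 0, "z": 0, "ax": 0, "ay": 0, "az": 0},
    {"fingers": -1, "x": 0, "y": 0, "z": 0, "ax": 0, "ay": 0, "az": 0},
    {"fingers": -1, "x": 0, "y": 0, "z": 0, "ax": 0, "ay": 0, "az": 0},
  ],
  grip_force=30,
)

```text
clock: 25.17
tcp_pos: [0.4395, -0.1053, 0.0404]
orientation: [-3.141, -0.069, -0.0]
contact_force: [-0.2, 1.7, 4.3]
grip_width: 0.0279
gripper_force: 29.4
```

Call:
arm_command(
  rows=[
    {"fingers": -1, "x": 0, "y": 0, "z": -0.006, "ax": 0, "ay": 0, "az": 0},
    {"fingers": -1, "x": 0, "y": 0, "z": -0.012, "ax": 0, "ay": 0, "az": 0},
    {"fingers": -1, "x": 0, "y": 0, "z": -0.02, "ax": 0, "ay": 0, "az": 0},
    {"fingers": -1, "x": 0, "y": 0, "z": -0.025, "ax": 0, "ay": 0, "az": 0},
    {"fingers": -1, "x": 0, "y": 0, "z": -0.025, "ax": 0, "ay": 0, "az": 0},
    {"fingers": -1, "x": 0, "y": 0, "z": -0.012, "ax": 0, "ay": 0, "az": 0},
    {"fingers": -1, "x": 0, "y": 0, "z": 0, "ax": 0, "ay": 0, "az": 0},
    {"fingers": -1, "x": 0, "y": 0, "z": 0, "ax": 0, "ay": 0, "az": 0},
  ],
)

```text
clock: 25.83
tcp_pos: [0.4394, -0.1057, 0.1406]
orientation: [3.14, 0.068, 0.002]
contact_force: [-0.8, 0.4, -1.7]
grip_width: 0.0279
gripper_force: 29.8
```

```bash
cat >> h.py <<'E'
from scipy.optimize import least_squares
def ball(g,off):
    W=world(g);o,M,a=pose();c=o['tcp_pos']+[0,0,off];L=(W-c)@M
    m=(np.linalg.norm(L,axis=-1)<.021)&(abs(L[...,1])<.012)&(g['depth']>0)
    P=W[m];s=least_squares(lambda c:np.linalg.norm(P-c,axis=1)-.015,c,loss='soft_l1',f_scale=.002).x
    print('ball',m.sum(),s.round(4),'rel tcp',(s-o['tcp_pos']).round(4),'resid',np.abs(np.linalg.norm(P-s,axis=1)-.015).mean().round(4))
E
python3 -c "
from h import *
g=grab('wrist');ball(g,-.011)
go(.6207,-.2217,.14,2.6)"
```

```text
ball 3100 [ 0.4405 -0.1061  0.1305] rel tcp [ 0.0018 -0.0005 -0.0093] resid 0.0004
t 25.88 tcp [ 0.4387 -0.1056  0.1398] yaw 2.5 tilt 0.05 grip 0.0278 F [-0.4  0.3 -2.2]
tool delta [ 0.1768  0.1239 -0.0004] az -0.1
```

Call:
arm_command(
  rows=[
    {"fingers": -1, "x": 0.01, "y": 0.008, "z": 0, "ax": 0, "ay": 0, "az": 0},
    {"fingers": -1, "x": 0.02, "y": 0.014, "z": 0, "ax": 0, "ay": 0, "az": 0},
    {"fingers": -1, "x": 0.02, "y": 0.014, "z": 0, "ax": 0, "ay": 0, "az": 0},
    {"fingers": -1, "x": 0.025, "y": 0.0175, "z": 0, "ax": 0, "ay": 0, "az": 0},
    {"fingers": -1, "x": 0.025, "y": 0.0175, "z": 0, "ax": 0, "ay": 0, "az": 0},
    {"fingers": -1, "x": 0.025, "y": 0.0175, "z": 0, "ax": 0, "ay": 0, "az": 0},
    {"fingers": -1, "x": 0.02, "y": 0.014, "z": 0, "ax": 0, "ay": 0, "az": 0},
    {"fingers": -1, "x": 0.02, "y": 0.014, "z": 0, "ax": 0, "ay": 0, "az": 0},
    {"fingers": -1, "x": 0.01, "y": 0.007, "z": 0, "ax": 0, "ay": 0, "az": 0},
    {"fingers": -1, "x": 0, "y": 0, "z": 0, "ax": 0, "ay": 0, "az": 0},
  ],
)

```text
clock: 26.72
tcp_pos: [0.6204, -0.2228, 0.1378]
orientation: [3.141, 0.066, -0.003]
contact_force: [-0.3, 0.2, -0.9]
grip_width: 0.0278
gripper_force: 29.8
```

Call:
arm_command(
  rows=[
    {"fingers": -1, "x": 0, "y": 0, "z": 0, "ax": 0, "ay": 0, "az": 0},
    {"fingers": -1, "x": 0, "y": 0, "z": 0, "ax": 0, "ay": 0, "az": 0},
    {"fingers": -1, "x": 0, "y": 0, "z": 0, "ax": 0, "ay": 0, "az": 0},
    {"fingers": -1, "x": 0, "y": 0, "z": 0, "ax": 0, "ay": 0, "az": 0},
    {"fingers": -1, "x": 0, "y": 0, "z": 0, "ax": 0, "ay": 0, "az": 0},
  ],
)

```text
clock: 27.13
tcp_pos: [0.6191, -0.2208, 0.1404]
orientation: [-3.141, -0.069, 0.0]
contact_force: [0.1, 0.1, -1.0]
grip_width: 0.028
gripper_force: 29.8
```

```bash
python3 -c "
from h import *
g=grab('wrist');save(g,'w9.png');ball(g,-.0105);st(g,'dom',.6205,-.2217,.034,.045,.06)
go(.619,-.2212,.09,2.6)"
```

```text
ball 3102 [ 0.6202 -0.2211  0.1302] rel tcp [ 0.0009 -0.0002 -0.0103] resid 0.0004
dom 2891 [ 620.3 -221.8] [44.1 44.5] 81.3 z 0.0515
t 27.18 tcp [ 0.6192 -0.2209  0.1405] yaw 2.5 tilt 0.00 grip 0.0281 F [-0.1 -0.5 -0.7]
tool delta [-0.0003  0.0003  0.0505] az -0.1
```

View pics/w9.png

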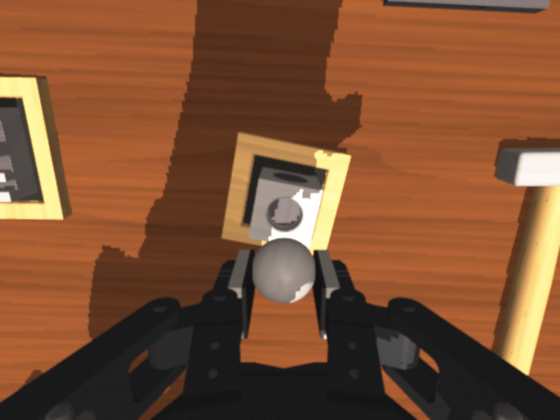

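Ball (285,270) is in line with the cup (285,212). Lowering to just above it.

Call:
arm_command(
  rows=[
    {"fingers": -1, "x": 0, "y": 0.0005, "z": 0.01, "ax": 0, "ay": 0, "az": 0},
    {"fingers": -1, "x": 0, "y": 0, "z": 0.02, "ax": 0, "ay": 0, "az": 0},
    {"fingers": -1, "x": 0, "y": 0, "z": 0.02, "ax": 0, "ay": 0, "az": 0},
    {"fingers": -1, "x": 0, "y": 0, "z": 0.01, "ax": 0, "ay": 0, "az": 0},
    {"fingers": -1, "x": 0, "y": 0, "z": 0.006, "ax": 0, "ay": 0, "az": 0},
    {"fingers": -1, "x": 0, "y": 0, "z": 0, "ax": 0, "ay": 0, "az": 0},
    {"fingers": -1, "x": 0, "y": 0, "z": 0, "ax": 0, "ay": 0, "az": 0},
    {"fingers": -1, "x": 0, "y": 0, "z": 0, "ax": 0, "ay": 0, "az": 0},
    {"fingers": -1, "x": 0, "y": 0, "z": 0, "ax": 0, "ay": 0, "az": 0},
  ],
)

```text
clock: 27.93
tcp_pos: [0.6204, -0.2219, 0.0755]
orientation: [3.14, 0.068, 0.003]
contact_force: [0.5, -0.7, -1.5]
grip_width: 0.0279
gripper_force: 29.8
```

```bash
python3 -c "
from h import *
go(.6193,-.2215,.069,2.6)"
```

```text
t 27.93 tcp [ 0.6204 -0.2219  0.0755] yaw 2.5 tilt 0.12 grip 0.0279 F [ 0.5 -0.7 -1.5]
tool delta [-0.0011 -0.0005  0.0065] az -0.1
```

Call:
arm_command(
  rows=[
    {"fingers": -1, "x": -0.0007, "y": -0.0005, "z": 0.002, "ax": 0, "ay": 0, "az": 0},
    {"fingers": -1, "x": 0, "y": 0, "z": 0.002, "ax": 0, "ay": 0, "az": 0},
    {"fingers": -1, "x": 0, "y": 0, "z": 0.0015, "ax": 0, "ay": 0, "az": 0},
    {"fingers": -1, "x": 0, "y": 0, "z": 0, "ax": 0, "ay": 0, "az": 0},
    {"fingers": -1, "x": 0, "y": 0, "z": 0, "ax": 0, "ay": 0, "az": 0},
    {"fingers": -1, "x": 0, "y": 0, "z": 0, "ax": 0, "ay": 0, "az": 0},
    {"fingers": -1, "x": 0, "y": 0, "z": 0, "ax": 0, "ay": 0, "az": 0},
  ],
)

```text
clock: 28.52
tcp_pos: [0.6192, -0.2214, 0.0692]
orientation: [3.141, 0.068, 0.001]
contact_force: [-0.1, 0.9, 4.4]
grip_width: 0.0281
gripper_force: 30.1
```

Contact felt at the expected height, so I'll release gently.

Call:
arm_command(
  rows=[
    {"fingers": -0.25, "x": 0, "y": 0, "z": 0, "ax": 0, "ay": 0, "az": 0},
    {"fingers": -0.2, "x": 0, "y": 0, "z": 0, "ax": 0, "ay": 0, "az": 0},
    {"fingers": -0.1, "x": 0, "y": 0, "z": 0, "ax": 0, "ay": 0, "az": 0},
    {"fingers": 0.1, "x": 0, "y": 0, "z": 0, "ax": 0, "ay": 0, "az": 0},
    {"fingers": 0.3, "x": 0, "y": 0, "z": 0, "ax": 0, "ay": 0, "az": 0},
    {"fingers": 0.5, "x": 0, "y": 0, "z": 0, "ax": 0, "ay": 0, "az": 0},
    {"fingers": 0.5, "x": 0, "y": 0, "z": 0, "ax": 0, "ay": 0, "az": 0},
    {"fingers": 0.5, "x": 0, "y": 0, "z": 0, "ax": 0, "ay": 0, "az": 0},
  ],
)

```text
clock: 29.18
tcp_pos: [0.6188, -0.2212, 0.0688]
orientation: [-3.141, -0.068, 0.0]
contact_force: [0.2, -0.0, 0.5]
grip_width: 0.0641
gripper_force: 0.0
```

Call:
arm_command(
  rows=[
    {"fingers": 0.5, "x": 0, "y": 0, "z": -0.01, "ax": 0, "ay": 0, "az": 0},
    {"fingers": 0.5, "x": 0, "y": 0, "z": -0.025, "ax": 0, "ay": 0, "az": 0},
    {"fingers": 0.5, "x": 0, "y": 0, "z": -0.035, "ax": 0, "ay": 0, "az": 0},
    {"fingers": 0.5, "x": 0, "y": 0, "z": -0.035, "ax": 0, "ay": 0, "az": 0},
    {"fingers": 0.5, "x": 0, "y": 0, "z": -0.02, "ax": 0, "ay": 0, "az": 0},
    {"fingers": 0.5, "x": 0, "y": 0, "z": 0, "ax": 0, "ay": 0, "az": 0},
    {"fingers": 0.5, "x": 0, "y": 0, "z": 0, "ax": 0, "ay": 0, "az": 0},
    {"fingers": 0.5, "x": 0, "y": 0, "z": 0, "ax": 0, "ay": 0, "az": 0},
    {"fingers": 0.5, "x": 0, "y": 0, "z": 0, "ax": 0, "ay": 0, "az": 0},
  ],
)

```text
clock: 29.93
tcp_pos: [0.6179, -0.221, 0.1925]
orientation: [-3.14, -0.068, 0.004]
contact_force: [1.2, -0.5, 0.3]
grip_width: 0.064
gripper_force: 0.0
```

```bash
python3 -c "
from h import *
g=grab('wrist');o,M,a=pose();print(o['tcp_pos'])
ball(g,.0575-o['tcp_pos'][2])
st(g,'dom',.6205,-.2217,.034,.045,.053)
t=grab('top');s=grab('side');c=lambda g,a,b,d,e:cv2.resize(g['frame'][b:e,a:d],(390,290))
a=np.hstack([c(g,130,80,430,303),c(s,140,120,420,330)]);b=np.hstack([c(t,100,110,480,290),c(s,280,150,340,195)])
cv2.imwrite('pics/fin.png',np.vstack([a,b])[...,::-1])"
```

```text
[ 0.61791765 -0.22098381  0.19236723]
ball 1242 [ 0.6201 -0.2215  0.059 ] rel tcp [ 0.0022 -0.0006 -0.1334] resid 0.0014
dom 1629 [ 620.2 -221.8] [44.1 44.7] 81.4 z 0.0516
```

View pics/fin.png

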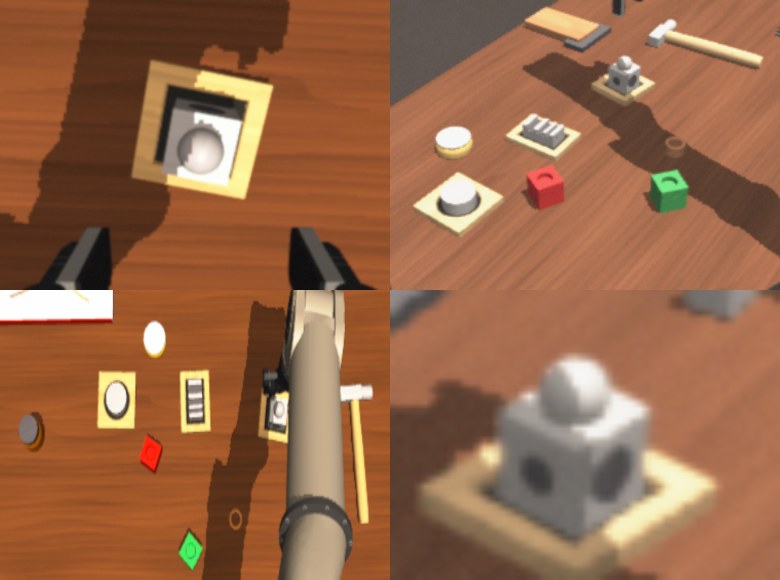

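The final picture shows the ball in the cup at (200,150), all three blocks in their bases, and the hammer, jar and tin where they were. Handing in.

```bash
python3 -c "
from bench import r
print(r.hand_in())"
```

```text
the job is handed in; nothing more can be done
None
```

The job is handed in at about 30 s on the robot's clock, with no verdict shown: all three blocks measured seated in their matching bases, the ball rests in the doming block's cup, and in the last pictures the hammer, jar and tin look undisturbed.

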